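Lean a panel on the drying stand behind its stop

ROBOT

A 6-joint arm with a two-finger parallel gripper is mounted at the origin on the work surface. World frame = base frame: x ahead of the robot, y to its left, z up, the work surface at z = 0. Lengths are in mm, angles in degrees, forces in N, time in s.
With the tool pointing down it reaches from about 300 to 850 mm from the base axis. Payload 4.2 kg.
Tool frame: the origin (TCP) lies on the centre line of the jaws, within the pads' length; the fingertips stand 11 mm ahead of it and the grasp point (between the pads) lies 8 mm behind it; z points along the fingers, y is the direction in which the jaws open and shut (so a half turn about z gives the same grasp; the last joint's range is limited). The gripper opens to 91 mm and grips with 3 to 60 N. Pads are 32 mm wide; open, the fingers measure 118 mm over their backs; the gripper's body (76 mm by 178 mm) begins 60 mm behind the grasp point.
Start: joints at [-75.688, 18.312, 89.639, -0, 72.044, -1.146], TCP at [153.263, -554.216, 196.476] pointing down, gripper open.
Joint ranges: [-177.97, 177.97], [-48.28, 115.42], [12.27, 149.76], [-77.06, 257.06], [2.81, 150.46], [-146.56, 146.56]. Speed limits (degrees/s): [147.25, 147.25, 180, 180, 180, 180].

INTERFACE

Orientations are given as [roll, pitch, yaw] about the fixed x, y, z axes, in that order (R = Rz(yaw) Ry(pitch) Rx(roll)).
In Python, from workcell import env, grab_frame gives the robot as it stands. The module is installed in compiled form; this text tells all that it offers.
- The arm moves only by the tool arm_command, never from a script. Its argument "series" is one flat list of numbers, 6 for each row, row after row: the shift along the world's x, y, z each as a share of 400 mm, from -1 to 1, then the turn, a rotation vector about the world's x, y, z each as a share of 45 degrees, from -1 to 1. A call has 1 to 20 rows; each row shifts and turns the commanded pose from where the row before left it; what a row does not reach is not made up. A row lasts 1/12 s, in which the tool goes at most 41.7 mm and 7.16 degrees, less where a joint would pass 70% of its speed; a pose out of reach is approached as far as the arm can. A call with a number of a shift or a turn outside -1 to 1 is refused whole. A call with a gripper value outside its range is refused whole. "hand" is the opening, from 0 (shut) to 1 (fully open), set as the call begins (left out, the last holds). The fingers move at their own pace and stop on an object; "newtons" is the grip in N (left out, the last holds). Time passes only in rows, so rows that do not move let the fingers close. It gives the time, the measured TCP pose, the force and the opening at its end, in the units of the state.
- env.state(): the state, without advancing time (a new reading comes with each control period).
- grab_frame(name): name is "scene" or "top" or "wrist"; returns a dict with "frame" (480x640x3 uint8, red, green, blue), "intrinsics" (3x3 intrinsics, pixels), "R" (3x3) and "t" (3): a world point X has camera coordinates R X + t; the wrist camera has in their place "tool_from_camera" (4x4, takes a point from camera to tool coordinates, whose origin is the TCP and whose axes are the flange's). Camera axes: x right, y down, z forward; pixel columns grow to the right and rows downward; lengths in mm; the calibration is good to about 2 mm. A picture is of the moment at which its call begins: read the wrist's pose just before it. There is no depth.
- env.job_done(): hands the job in, once; it reports no verdict.
The state is a dict: "time_s": time; "qpos": joint angles; "qvel": joint speeds; "effort": joint torques, N m; "ee_pos": TCP position; "ee_rot": TCP orientation; "force": force on the tool from outside, world axes, zero at the start; "torque": the same for the moment, N m; "gripper_width": finger opening in mm.
Only numpy, scipy, OpenCV 4.12 (cv2) and the standard library are available. Lean on these libraries where they do the work, as an engineer would, in place of code of your own. Each camera call takes 0.05 s, during which the arm holds its last target.

TASK

Set the tall plywood panel to dry on the stand. First stand the short pine stop (the shortest of the three pieces in the rack) upright and fully down in the stand's slot and let go; then lean the panel back against the stand's back board, square and roughly central, with its foot on the stand's base and up against the stop, easing it into its lean rather than letting it fall, and let go. Leave the middle-height offcut in the rack and do not disturb the other tools on the bench.

Things in the scene. Friction and masses are not known exactly. Their poses are not given: they have to be found in the camera images.
- stand: fixed brown wooden drying stand: base 160 (x) x 180 (y) x 35 mm, slot in its front part, upright back board 160 mm wide, 18 mm thick, front face at x = -35, top at z = 135 mm; two props behind it to x = -75, z = 105 mm. Origin: centre of the base's underside. z up, y along slot and back board, +x from back board to slot (away from the robot, give or take the yaw).
- slot (a point): centre of the mouth of the stand's slot, at x = 48, y = 0, z = 35 mm in the stand's frame and with its axes. The slot is 14.5 mm wide (x), 74 mm long (y) and 30 mm deep, with a 2 mm chamfer round its mouth; the mouth looks straight up.
- back_edge (a point): middle of the top front edge of the stand's back board, at x = -35, y = 0, z = 135 mm in the stand's frame and with its axes. With the stop in the slot and its foot against the stop, the panel rests on this edge at about 34 degrees from vertical.
- rack: offcut rack, fixed, of dark wood: a block 70 (x) x 330 (y) x 35 mm (z) with three slots like the stand's (14.5 x 74 mm, 30 mm deep) in a row at y = -115, 0 and 115 mm. Origin at the centre of its underside; z up, y along the row. It holds the stop, the panel and the offcut, each standing upright in one slot, in any order.
- stop_c (a point): centre of the stop, a plain pale pine slab 12 mm thick (its x), 70 mm wide (its y) and 115 mm tall (its z), 60 g or so, loose. At the start it stands in a slot of the rack and shows 85 mm above it. This point is 57.5 mm above its foot.
- panel_c (a point): centre of the panel, a plain plywood board 12 mm thick (its x), 70 mm wide (its y) and 190 mm tall (its z), about 110 g, loose. At the start it stands in a slot of the rack and shows 160 mm above it. This point is 95 mm above its foot.
- panel_foot (a point): centre of the panel's 12 x 70 mm underside, its foot; axes as the panel's.
- offcut_c (a point): centre of the offcut, a bystander: plywood 12 mm thick, 70 mm wide and 150 mm tall, loose, standing in the remaining slot of the rack. This point is 75 mm above its foot.
- screwdriver: bystander, loose: screwdriver with a yellow handle, about 200 mm long, lying on the worktop; origin on its underside
- hammer: bystander, loose: steel hammer with a wooden shaft, lying on the worktop; origin on its underside
- spanner: bystander, loose: steel spanner, lying on the worktop; origin on its underside
- screw_pot: bystander, loose: closed blue plastic pot of screws, 66 mm across and 70 mm tall; origin at the centre of its underside
- tape: bystander, loose: grey tape measure, 35 x 65 x 60 mm; origin at the centre of its underside
- tin: bystander, loose: open steel tin, 74 mm across the rim and 100 mm tall; origin at the centre of its underside
Not all that is in view belongs to the job. What is shaped like the part that bears panel_c but purple is not meant.

How it is judged:
By the outcome, as a careful person would: the job done as asked, in the order asked, and still so for the second after the job is handed in, with the robot touching nothing.
It also fails if it takes over 72 s, if anything falls off the work surface, if the arm or the gripper's body presses on something with over 40 N, if the wrist force passes 120 N, or if a joint passes its speed limit or range.

## Working session

There is one attempt and no reset: what is moved stays moved. The work goes in short steps, Python scripts to look and compute and a tool call to move; the robot and the scene stay as the last step left them, time stands still between calls to the robot, and variables do not carry over. Pictures are saved under pics/ and viewed, and the job is handed in when it is done.

Besides the shell and the picture viewer there is one more tool, called after "Call:" in YAML: its name, and indented under it one key for each argument. arm_command: Moves the arm, as the interface text tells. Shift numbers are shares of 400 mm and turn numbers shares of 45 degrees, none past 1 either way. Its arguments: {"type":"object","properties":{"series":{"type":"array"},"hand":{"type":"number"},"newtons":{"type":"number"}},"required":["series"]}

```bash
mkdir -p pics; python3 - <<'E'
from workcell import env, grab_frame
import cv2,json
s=env.state();print(s)
for n in ["scene","top","wrist"]:
    f=grab_frame(n);cv2.imwrite(f"pics/{n}0.png",f["frame"][:,:,::-1])
    print(n,{k:v.tolist() for k,v in f.items() if k!="frame"})
E
```

```text
{'time_s': 0.0, 'qpos': array([-7.56880447e+01,  1.83523262e+01,  8.97062077e+01, -1.91114680e-03,
        7.20440973e+01, -1.14657461e+00]), 'qvel': array([-0.0191065 , -0.02821874,  0.01387157, -0.02374854,  0.08607177,
       -0.03677483]), 'effort': array([ 6.41939787e-04, -4.12466598e+01, -2.31974781e+01,  7.25409924e-02,
        4.57197474e-02, -1.54625445e-04]), 'ee_pos': array([ 153.11179471, -553.68278312,  195.61479082]), 'ee_rot': array([-1.79897353e+02, -2.37024818e-04,  1.54591205e+01]), 'force': array([-0.88693458, -0.18925496, -0.82792209]), 'torque': array([ 0.03750772, -0.01943593, -0.05839132]), 'gripper_width': 91.38988137756523}
scene {'intrinsics': [[440.0631489323177, 0.0, 315.2370413378384], [0.0, 440.0631489323177, 239.64614236211656], [0.0, 0.0, 1.0]], 'R': [[-0.47587207382727514, 0.879409306407555, 0.013602983316592708], [0.7004570598837926, 0.38829890966105984, -0.598818723834672], [-0.5318887821812766, -0.2754328022582189, -0.8007690646059595]], 't': [304.85941383662555, -329.2917679713154, 1790.9217419179572]}
top {'intrinsics': [[468.9151742786268, 0.0, 320.39563142556244], [0.0, 468.9151742786268, 242.86265904035307], [0.0, 0.0, 1.0]], 'R': [[0.04988865623730922, -0.9987531370397789, -0.0018147264356360262], [-0.9743049449419644, -0.04826770744578009, -0.22000023336252172], [0.2196383305356126, 0.012743612954307733, -0.9754981312582814]], 't': [-18.834393241055068, 588.8625493901019, 1212.4959933179807]}
wrist {'intrinsics': [[377.71529068778125, 0.0, 316.23842754096034], [0.0, 377.71529068778125, 236.97900615271396], [0.0, 0.0, 1.0]], 'tool_from_camera': [[-0.0008429428942427357, -0.9659726184087873, -0.25864297773522954, 73.42364241096347], [0.9999988089676403, -0.00047986760536432706, -0.0014668982175702603, 0.5129300498556422], [0.0012928691257954204, -0.2586439061945027, 0.9659718724051294, -188.3914339295194], [0.0, 0.0, 0.0, 1.0]]}
```

View pics/scene0.png

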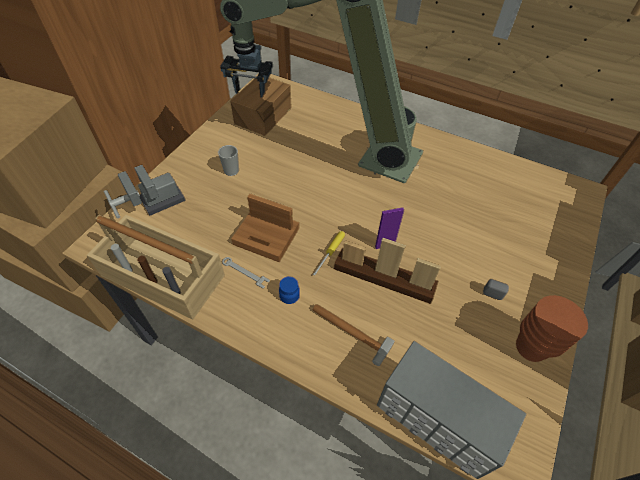

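View pics/top0.png

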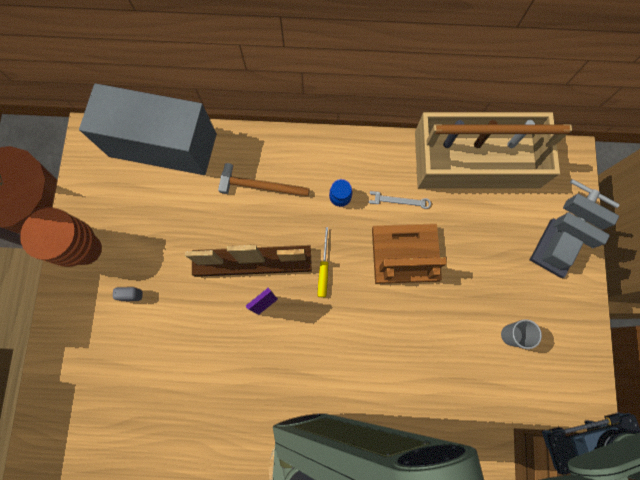

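View pics/wrist0.png

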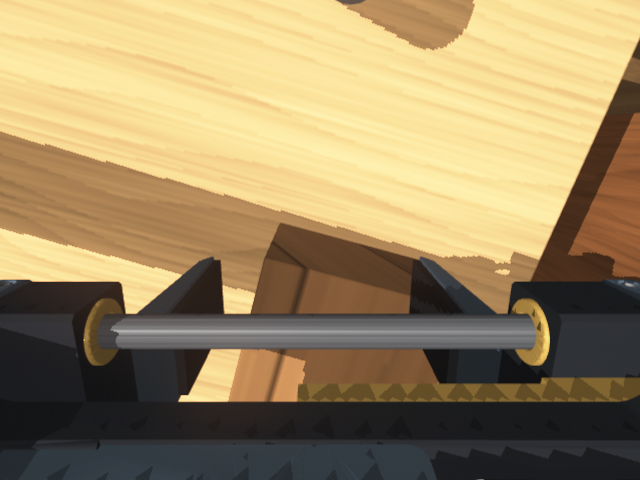

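The scene view shows the three pieces in the rack. From left to right they are the stop (352,255), panel (390,258) and offcut (425,275). A purple decoy stands at (389,228) and the stand is at (265,228). In the top view the rack spans columns 190–312 at row 260, and the stand is at (407,255). Next I'll zoom in to measure.

```bash
python3 - <<'E'
import cv2,numpy as np
t=cv2.imread('pics/top0.png');s=cv2.imread('pics/scene0.png')
a=cv2.resize(t[210:310,170:330],(800,500),interpolation=cv2.INTER_CUBIC)
b=cv2.resize(t[210:300,360:460],(800,720),interpolation=cv2.INTER_CUBIC)[:600]
cv2.imwrite('pics/a1.png',a);cv2.imwrite('pics/b1.png',cv2.resize(t[215:290,360:460],(800,600),interpolation=cv2.INTER_CUBIC))
cv2.imwrite('pics/c1.png',cv2.resize(s[180:310,310:450],(646,600),interpolation=cv2.INTER_CUBIC))
cv2.imwrite('pics/d1.png',cv2.resize(s[185:265,220:310],(675,600),interpolation=cv2.INTER_CUBIC))
E
```

```text
(no output)
```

View pics/a1.png

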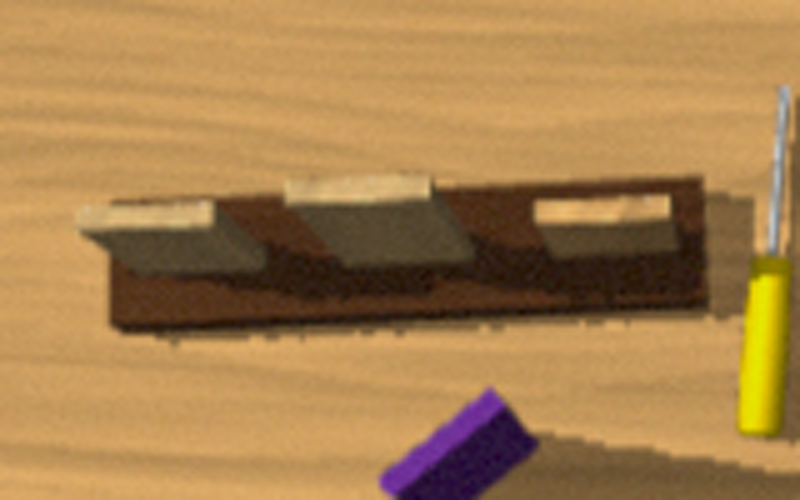

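View pics/b1.png

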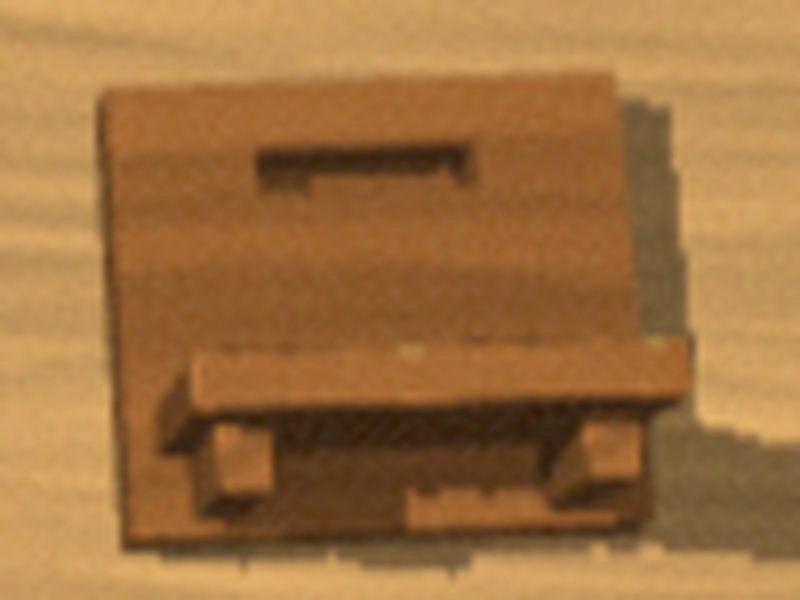

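View pics/c1.png

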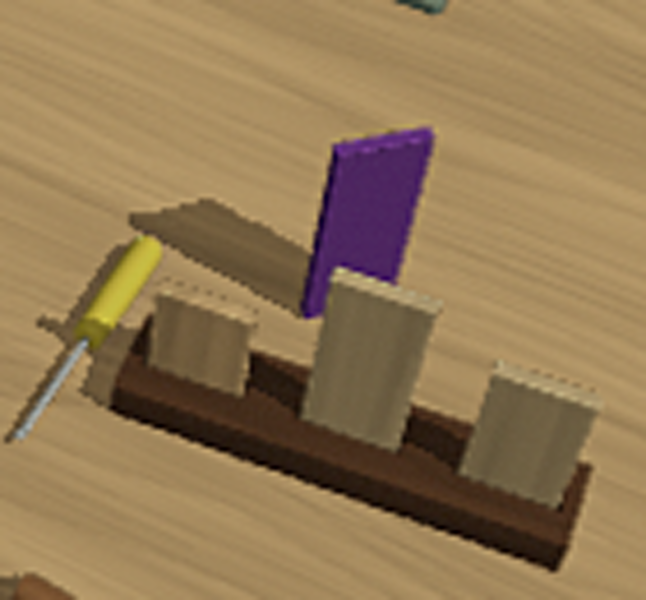

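View pics/d1.png

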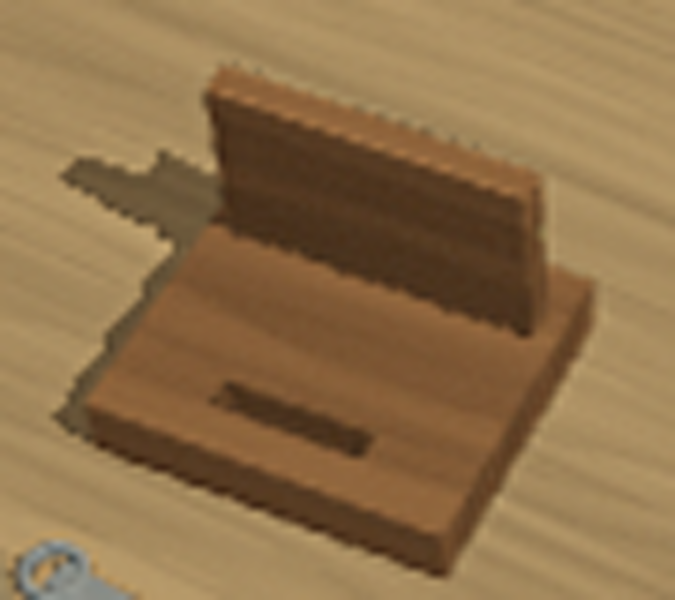

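```bash
cat > h.py <<'E'
import numpy as np
CAM=dict(
scene=(np.array([[440.0631489323177,0,315.2370413378384],[0,440.0631489323177,239.64614236211656],[0,0,1]]),np.array([[-0.47587207382727514,0.879409306407555,0.013602983316592708],[0.7004570598837926,0.38829890966105984,-0.598818723834672],[-0.5318887821812766,-0.2754328022582189,-0.8007690646059595]]),np.array([304.85941383662555,-329.2917679713154,1790.9217419179572])),
top=(np.array([[468.9151742786268,0,320.39563142556244],[0,468.9151742786268,242.86265904035307],[0,0,1]]),np.array([[0.04988865623730922,-0.9987531370397789,-0.0018147264356360262],[-0.9743049449419644,-0.04826770744578009,-0.22000023336252172],[0.2196383305356126,0.012743612954307733,-0.9754981312582814]]),np.array([-18.834393241055068,588.8625493901019,1212.4959933179807])))
def plane(cam,uv,z):
    K,R,t=CAM[cam] if isinstance(cam,str) else cam
    d=R.T@np.linalg.inv(K)@np.array([uv[0],uv[1],1.]);c=-R.T@t
    return c+d*(z-c[2])/d[2]
def proj(cam,X):
    K,R,t=CAM[cam] if isinstance(cam,str) else cam
    p=K@(R@np.asarray(X,float)+t);return p[:2]/p[2]
E
python3 - <<'E'
from h import *
np.set_printoptions(precision=1,suppress=True)
def crop(x0,y0,sx): return lambda p:((p[0]+.5)/sx-.5+x0,(p[1]+.5)/sx-.5+y0)
A=crop(170,210,5);B=crop(360,215,8);C=crop(310,180,646/140);D=crop(220,185,7.5)
def show(n,cam,f,pts,z):
    P=np.array([plane(cam,f(p),z) for p in pts]);m=P.mean(0)
    L=[np.linalg.norm(P[i]-P[(i+1)%len(P)]) for i in range(len(P))]
    d=P[0]-P[1]
    print(n,'ctr',m,'sides',np.array(L),'yaw of edge0 (y dir)',np.degrees(np.arctan2(-d[0],d[1])));return P
# order: +y front(+x), -y front, -y back, +y back
show('stop','top',A,[(535,200),(670,195),(672,217),(537,224)],120)
show('panel','top',A,[(285,182),(431,177),(432,200),(289,205)],195)
show('offcut','top',A,[(78,208),(213,202),(215,224),(82,229)],155)
show('rack','top',A,[(112,200),(703,178),(707,303),(115,326)],35)
show('stand','top',B,[(101,92),(612,73),(650,523),(125,543)],35)
show('board','top',B,[(195,352),(690,340),(688,397),(198,410)],135)
show('slot','top',B,[(257,150),(470,142),(468,184),(258,190)],35)
# scene: front(+x) is lower; +y right
show('s stop','scene',C,[(257,325),(154,293),(160,282),(260,312)],120)
show('s panel','scene',C,[(434,312),(330,279),(338,267),(440,300)],195)
show('s stand','scene',D,[(440,538),(88,403),(205,225),(595,290)],35)
show('s boardfront','scene',D,[(522,203),(208,97)],135)
show('s slot','scene',D,[(360,457),(212,400),(228,382),(374,435)],35)
E
```

```text
stop ctr [550.3  86.6 120. ] sides [70.2 11.7 70.1 12.8] yaw of edge0 (y dir) 5.006356326536999
panel ctr [538.1 200.3 195. ] sides [71.2 11.5 69.6 11.7] yaw of edge0 (y dir) 4.846871895605565
offcut ctr [528.3 313.5 155. ] sides [68.  11.4 66.9 11.1] yaw of edge0 (y dir) 5.442453683420227
rack ctr [538.3 199.1  35. ] sides [329.3  70.6 326.   71.1] yaw of edge0 (y dir) 5.019928217731431
stand ctr [ 579.9 -228.2   35. ] sides [180.2 159.7 180.2 159.7] yaw of edge0 (y dir) 5.031229615480247
board ctr [ 537.  -233.6  135. ] sides [158.2  18.6 156.1  18.8] yaw of edge0 (y dir) 4.252024130264434
slot ctr [ 629.2 -224.7   35. ] sides [74.8 15.2 73.5 14.4] yaw of edge0 (y dir) 5.046796060437037
s stop ctr [548.7  88.5 120. ] sides [73.3 10.4 71.2 11.2] yaw of edge0 (y dir) 7.566550291085291
s panel ctr [536.6 201.  195. ] sides [68.5 11.4 67.6 10.7] yaw of edge0 (y dir) 6.653647762296
s stand ctr [ 592.  -227.6   35. ] sides [178.4 114.1 188.6 155.2] yaw of edge0 (y dir) 4.3704380238686245
s boardfront ctr [ 547.2 -230.3  135. ] sides [154.4 154.4] yaw of edge0 (y dir) 5.41359047287788
s slot ctr [ 628.3 -225.2   35. ] sides [75.8 12.1 74.2 13.5] yaw of edge0 (y dir) 4.0574166353587096
```

Both cameras agree on the layout:
- **Stand:** centre about (580,-228), yaw 5°, slot mouth about (628,-224.5).
- **Rack:** centre about (538,199), yaw 5°.
- **Pieces:** stop at (549.5,87), panel at (537.5,200.5), and offcut at the +y end.

All sizes match the given ones. I'll lift clear first, then swing over to the stop.

Call:
arm_command:
  series: [0,0,0.075,0,0,0,0,0,0.075,0,0,0,0,0,0.075,0,0,0,0,0,0.075,0,0,0]
  hand: 1

```text
time_s: 0.48
ee_pos: [153.2, -553.8, 317.5]
ee_rot: [-179.9, -0.0, 15.5]
force: [-0.4, 0.3, 0.6]
gripper_width: 91.3
```

Call:
arm_command:
  series: [0.05,0.08,0,0,0,0.0884,0.05,0.08,0,0,0,0.0884,0.05,0.08,0,0,0,0.0884,0.05,0.08,0,0,0,0.0884,0.05,0.08,0,0,0,0.0884,0.05,0.08,0,0,0,0.0884,0.05,0.08,0,0,0,0.0884,0.05,0.08,0,0,0,0.0884,0.05,0.08,0,0,0,0.0884,0.05,0.08,0,0,0,0.0884,0.05,0.08,0,0,0,0.0884,0.05,0.08,0,0,0,0.0884,0.05,0.08,0,0,0,0.0884,0.05,0.08,0,0,0,0.0884,0.05,0.08,0,0,0,0.0884,0.05,0.08,0,0,0,0.0884,0.05,0.08,0,0,0,0.0884,0.05,0.08,0,0,0,0.0884,0.05,0.08,0,0,0,0.0884,0.05,0.08,0,0,0,0.0884]

```text
time_s: 2.15
ee_pos: [553.7, 87.7, 316.2]
ee_rot: [-180.0, 0.0, 95.2]
force: [-0.1, -0.1, 0.7]
gripper_width: 91.3
```

Call:
arm_command:
  series: [0,0,0,0,0,0,0,0,0,0,0,0,0,0,0,0,0,0,0,0,0,0,0,0]

```text
time_s: 2.48
ee_pos: [552.7, 84.8, 316.6]
ee_rot: [-180.0, 0.0, 94.9]
force: [0.9, -0.0, -0.1]
gripper_width: 91.1
```

```bash
python3 - <<'E'
from workcell import env, grab_frame
import cv2
s=env.state();print(s['time_s'],s['ee_pos'],s['ee_rot'],s['qpos'],s['force'])
f=grab_frame("wrist");cv2.imwrite("pics/wrist2.png",f["frame"][:,:,::-1])
E
```

```text
2.4833 [552.66463023  84.80379504 316.56746617] [-1.79985072e+02  2.36258186e-02  9.49375759e+01] [ 7.55968689e+00  1.40577625e+01  7.86190003e+01 -2.29428813e-02
  8.73392307e+01  2.62318237e+00] [ 0.86848782 -0.03657994 -0.09470506]
```

View pics/wrist2.png

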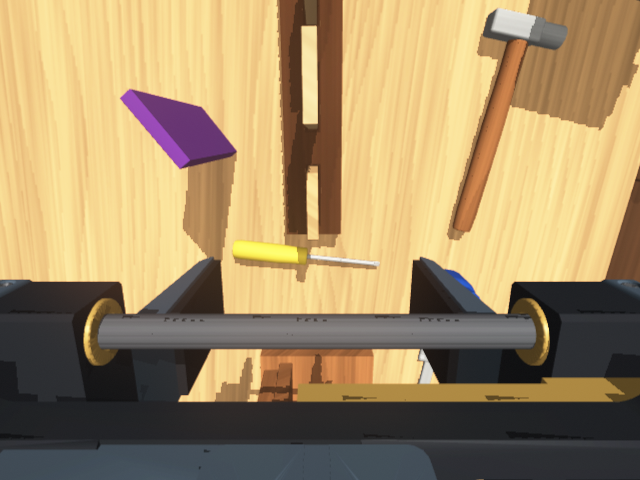

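The wrist view shows the stop's top edge at cols 307–319, rows 165–240, close to the jaw centre column 316. The panel's top is at cols 302–318, rows 25–128. I'll refine both by casting rays from this view.

```bash
cat >> h.py <<'E'
from scipy.spatial.transform import Rotation as Ro
TC=np.array([[-0.0008429428942427357,-0.9659726184087873,-0.25864297773522954,73.42364241096347],[0.9999988089676403,-0.00047986760536432706,-0.0014668982175702603,0.5129300498556422],[0.0012928691257954204,-0.2586439061945027,0.9659718724051294,-188.3914339295194],[0,0,0,1]])
KW=np.array([[377.71529068778125,0,316.23842754096034],[0,377.71529068778125,236.97900615271396],[0,0,1]])
def wristcam(pos,rpy):
    T=np.eye(4);T[:3,:3]=Ro.from_euler('xyz',rpy,degrees=True).as_matrix();T[:3,3]=pos
    M=np.linalg.inv(T@TC);return (KW,M[:3,:3],M[:3,3])
E
python3 - <<'E'
from h import *
import cv2
im=cv2.imread('pics/wrist2.png')
hsv=cv2.cvtColor(im,cv2.COLOR_BGR2HSV)
cv2.imwrite('pics/w2c.png',cv2.resize(im[0:260,260:380],(369,800))[:,:])
cv2.imwrite('pics/w2d.png',cv2.resize(im[150:250,270:370],(600,600),interpolation=cv2.INTER_CUBIC))
cv2.imwrite('pics/w2e.png',cv2.resize(im[15:140,270:370],(480,600),interpolation=cv2.INTER_CUBIC))
E
```

```text
(no output)
```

View pics/w2d.png

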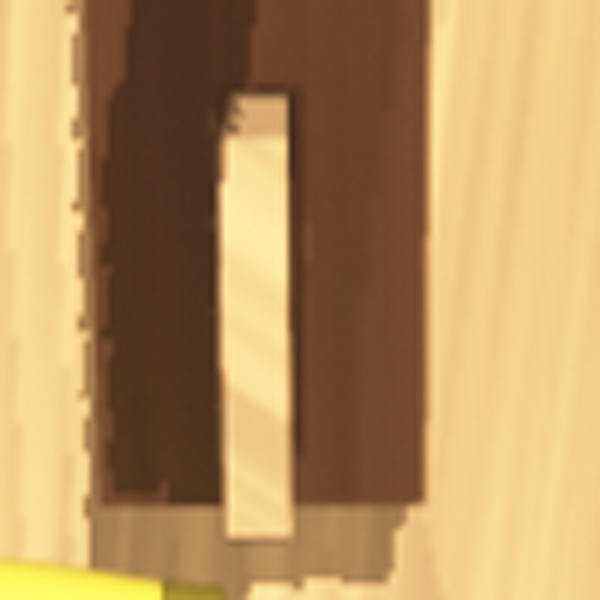

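View pics/w2e.png

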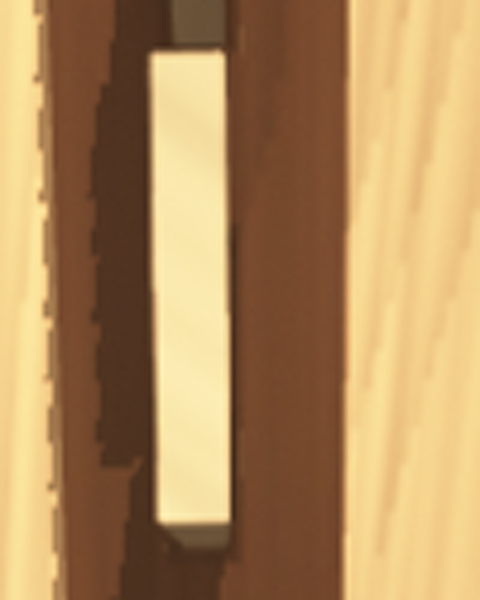

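```bash
python3 - <<'E'
from h import *
np.set_printoptions(precision=1,suppress=True)
cam=wristcam([552.66,84.8,316.57],[-179.985,.02,94.94])
def show(n,x0,y0,s,pts,z):
    P=np.array([plane(cam,((p[0]+.5)/s-.5+x0,(p[1]+.5)/s-.5+y0),z) for p in pts])
    L=[np.linalg.norm(P[i]-P[(i+1)%4]) for i in range(4)]
    d=P[0]+P[1]-P[2]-P[3];print(n,P.mean(0),np.array(L),np.degrees(np.arctan2(-d[0],d[1])))
show('stop',270,150,6,[(222,135),(288,135),(293,538),(228,540)],120)
show('panel',270,15,4.8,[(150,52),(222,52),(230,522),(157,522)],195)
E
```

```text
stop [548.5  87.3 120. ] [11.1 70.3 11.5 70.6] 5.515979615639863
panel [537.3 201.4 195. ] [11.1 69.3 12.  69.3] 5.597613555808566
```

Call:
arm_command:
  series: [-0.005,0.002,-0.08,0,0,0,-0.005,0.002,-0.08,0,0,0,0,0,-0.08,0,0,0,0,0,-0.08,0,0,0,0,0,-0.08,0,0,0,0,0,-0.08,0,0,0,0,0,-0.08,0,0,0,0,0,0,0,0,0,0,0,0,0,0,0,0,0,0,0,0,0]
  hand: 0.5

```text
time_s: 3.37
ee_pos: [550.6, 87.0, 94.6]
ee_rot: [179.8, -0.0, 95.0]
force: [0.6, -0.3, 1.0]
gripper_width: 45.9
```

Call:
arm_command:
  series: [0,0,0,0,0,0,0,0,0,0,0,0,0,0,0,0,0,0,0,0,0,0,0,0,0,0,0,0,0,0,0,0,0,0,0,0,0,0,0,0,0,0,0,0,0,0,0,0]
  hand: 0
  newtons: 15

```text
time_s: 4.03
ee_pos: [549.4, 87.5, 92.9]
ee_rot: [180.0, -0.0, 95.0]
force: [-0.8, 0.0, 3.7]
gripper_width: 12.0
```

Call:
arm_command:
  series: [0,0,0.025,0,0,0,0,0,0.05,0,0,0,0,0,0.075,0,0,0,0,0,0.075,0,0,0,0,0,0.075,0,0,0,0,0,0.075,0,0,0,0.0198,-0.078,0,0,0,0,0.0198,-0.078,0,0,0,0,0.0198,-0.078,0,0,0,0,0.0198,-0.078,0,0,0,0,0.0198,-0.078,0,0,0,0,0.0198,-0.078,0,0,0,0,0.0198,-0.078,0,0,0,0,0.0198,-0.078,0,0,0,0,0.0198,-0.078,0,0,0,0,0.0198,-0.078,0,0,0,0]

```text
time_s: 5.37
ee_pos: [628.5, -226.2, 242.7]
ee_rot: [-180.0, -0.0, 95.0]
force: [0.6, -0.0, -0.2]
gripper_width: 11.6
```

Call:
arm_command:
  series: [0,0,0,0,0,0,0,0,0,0,0,0,0,0,0,0,0,0,0,0,0,0,0,0,0,0,0,0,0,0,0,0,0,0,0,0]

```text
time_s: 5.87
ee_pos: [628.4, -223.5, 242.9]
ee_rot: [180.0, 0.0, 95.1]
force: [-0.1, -0.8, -0.5]
gripper_width: 11.9
```

```bash
python3 - <<'E'
from workcell import env, grab_frame
import cv2
s=env.state();print(s['time_s'],s['ee_pos'],s['ee_rot'],s['gripper_width'],s['force'])
f=grab_frame("wrist");cv2.imwrite("pics/wrist3.png",f["frame"][:,:,::-1])
f=grab_frame("top");cv2.imwrite("pics/top3.png",cv2.resize(f["frame"][190:300,330:480,::-1],(800,587)))
E
```

```text
5.8667 [ 628.42380151 -223.48508897  242.90104403] [1.79976517e+02 9.10621297e-04 9.51001406e+01] 11.910830070260712 [-0.1303885  -0.8219606  -0.53728998]
```

View pics/wrist3.png

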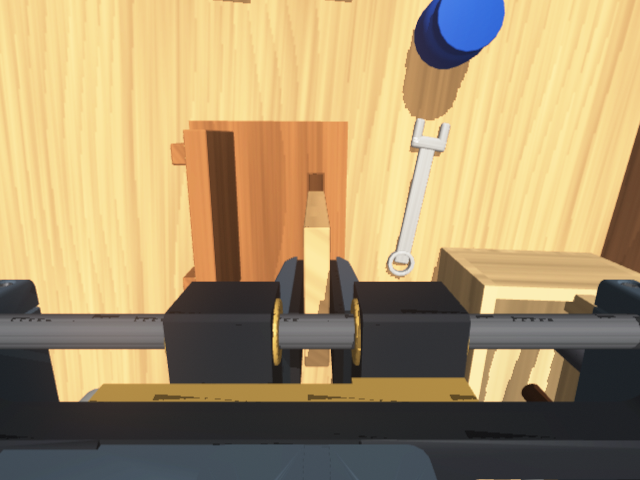

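View pics/top3.png

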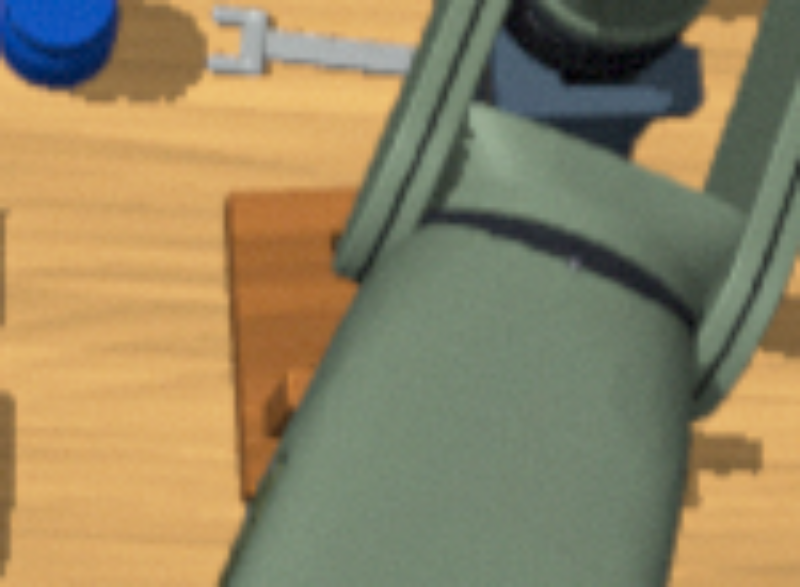

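The wrist view shows the far end of the slot at cols 309–324, rows 173–193, just beyond the foot of the stop. The stop is held straight. I'll zoom in to measure.

```bash
python3 - <<'E'
import cv2
im=cv2.imread('pics/wrist3.png')
cv2.imwrite('pics/w3a.png',cv2.resize(im[160:235,270:370],(800,600),interpolation=cv2.INTER_CUBIC))
cv2.imwrite('pics/w3b.png',cv2.resize(im[110:200,170:360],(760,360),interpolation=cv2.INTER_CUBIC))
E
```

```text
(no output)
```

View pics/w3a.png

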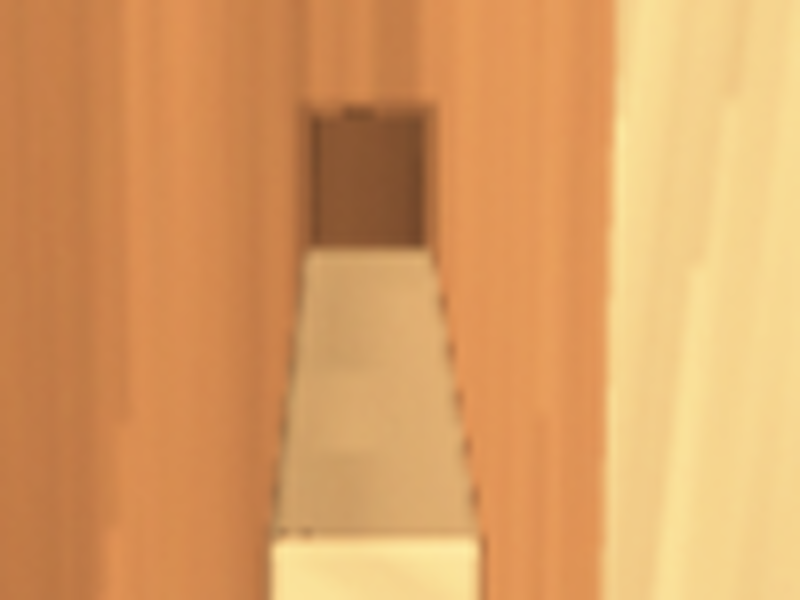

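View pics/w3b.png

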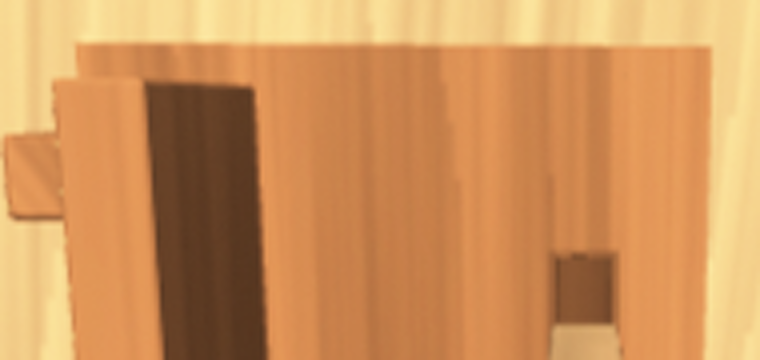

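```bash
python3 - <<'E'
from h import *
np.set_printoptions(precision=2,suppress=True)
c=np.array([628.42,-223.49,242.9])
for pos,rot in (([628.42,-223.49,242.9],[179.98,0,95.1]),([628.5,-224.6,242.5],[180,0,95.0])):
    cam=wristcam(pos,rot)
    f=lambda p:((p[0]+.5)/8-.5+270,(p[1]+.5)/8-.5+160)
    g=lambda p:((p[0]+.5)/4-.5+170,(p[1]+.5)/4-.5+110)
    a=np.radians(5);M=np.array([[np.cos(a),np.sin(a)],[-np.sin(a),np.cos(a)]])
    def o(n,q,z):
        X=plane(cam,q,z);print(n,X,'rel tcp stand axes',M@(X-pos)[:2])
    o('slot end outer L',f((303,105)),35);o('slot end outer R',f((437,105)),35)
    o('foot L',f((305,250)),242.5-92.5+5);o('foot R',f((432,250)),155)
    o('top L',f((272,538)),270);o('top R',f((478,538)),270)
    o('base cornerL',g((77,43)),35);o('base cornerR',g((712,46)),35);o('base edge low',g((702,357)),35)
    o('board L',g((53,80)),135);o('board R',g((147,82)),135);o('boardR2',g((163,357)),135)
E
```

```text
slot end outer L [ 616.11 -187.98   35.  ] rel tcp stand axes [-9.16 36.44]
slot end outer R [ 633.45 -186.45   35.  ] rel tcp stand axes [ 8.24 36.46]
foot L [ 619.26 -189.68  155.  ] rel tcp stand axes [-6.18 34.48]
foot R [ 630.86 -188.65  155.  ] rel tcp stand axes [ 5.46 34.5 ]
top L [ 620.04 -189.24  270.  ] rel tcp stand axes [-5.36 34.85]
top R [ 631.3  -188.24  270.  ] rel tcp stand axes [ 5.94 34.86]
base cornerL [ 493.33 -146.67   35.  ] rel tcp stand axes [-127.88   88.3 ]
base cornerR [ 652.09 -133.36   35.  ] rel tcp stand axes [31.43 87.72]
base edge low [ 658.06 -211.8    35.  ] rel tcp stand axes [30.55  9.06]
board L [ 521.38 -154.69  135.  ] rel tcp stand axes [-100.64   77.87]
board R [ 539.06 -153.49  135.  ] rel tcp stand axes [-82.92  77.52]
boardR2 [ 542.9  -205.68  135.  ] rel tcp stand axes [-83.65  25.19]
slot end outer L [ 616.19 -189.04   35.  ] rel tcp stand axes [-9.16 36.5 ]
slot end outer R [ 633.51 -187.54   35.  ] rel tcp stand axes [ 8.22 36.48]
foot L [ 619.37 -190.72  155.  ] rel tcp stand axes [-6.14 34.55]
foot R [ 630.95 -189.71  155.  ] rel tcp stand axes [ 5.49 34.54]
top L [ 620.2  -190.24  270.  ] rel tcp stand axes [-5.28 34.96]
top R [ 631.43 -189.26  270.  ] rel tcp stand axes [ 6.   34.95]
base cornerL [ 493.59 -147.55   35.  ] rel tcp stand axes [-127.68   88.51]
base cornerR [ 652.22 -134.54   35.  ] rel tcp stand axes [31.48 87.65]
base edge low [ 658.06 -212.9    35.  ] rel tcp stand axes [30.46  9.08]
board L [ 521.67 -155.61  135.  ] rel tcp stand axes [-100.41   78.04]
board R [ 539.33 -154.45  135.  ] rel tcp stand axes [-82.72  77.66]
boardR2 [ 543.07 -206.58  135.  ] rel tcp stand axes [-83.53  25.4 ]
```

Foot and slot agree in x to about 0.1 mm. The slot sits about 1.5 mm further -y, and the stand's yaw is about 0.4° less than the stop's. I'll correct for both and lower the stop to just above the mouth, then insert slowly.

Call:
arm_command:
  series: [0,-0.003,-0.0575,0,0,-0.009,0,0,-0.0575,0,0,0,0,0,-0.0575,0,0,0,0,0,-0.0575,0,0,0,0,0,-0.0575,0,0,0,0,0,0,0,0,0,0,0,0,0,0,0,0,0,0,0,0,0]

```text
time_s: 6.63
ee_pos: [629.3, -225.9, 129.0]
ee_rot: [179.9, 0.1, 94.6]
force: [0.2, 0.2, -0.9]
gripper_width: 11.8
```

Call:
arm_command:
  series: [0,0,-0.01,0,0,0,0,0,-0.01,0,0,0,0,0,-0.01,0,0,0,0,0,-0.01,0,0,0,0,0,0,0,0,0]

```text
time_s: 7.05
ee_pos: [631.1, -227.0, 117.3]
ee_rot: [179.5, 0.3, 94.6]
force: [-1.7, 0.2, 17.0]
gripper_width: 12.1
```

```bash
python3 - <<'E'
from workcell import env, grab_frame
import cv2
s=env.state();print(s['time_s'],s['ee_pos'],s['ee_rot'],s['gripper_width'],s['force'],s['torque'])
f=grab_frame("wrist");i=f["frame"][:,:,::-1];cv2.imwrite("pics/wrist4.png",i);cv2.imwrite("pics/w4a.png",cv2.resize(i[200:320,236:396],(800,600),interpolation=cv2.INTER_CUBIC))
f=grab_frame("scene");cv2.imwrite("pics/s4.png",cv2.resize(f["frame"][170:270,210:320,::-1],(660,600),interpolation=cv2.INTER_CUBIC))
E
```

```text
7.05 [ 631.06251251 -227.04703583  117.33363171] [179.50447867   0.26666803  94.62298331] 12.145074166819844 [-1.72954563  0.20128932 16.96489349] [-0.01464556  0.28056812  0.03519965]
```

View pics/wrist4.png

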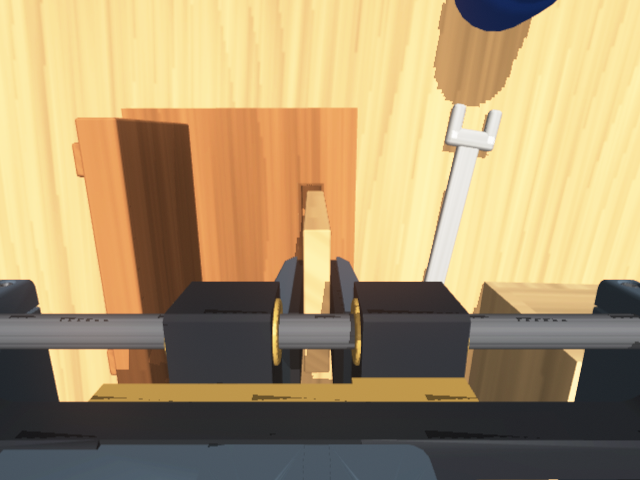

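View pics/s4.png

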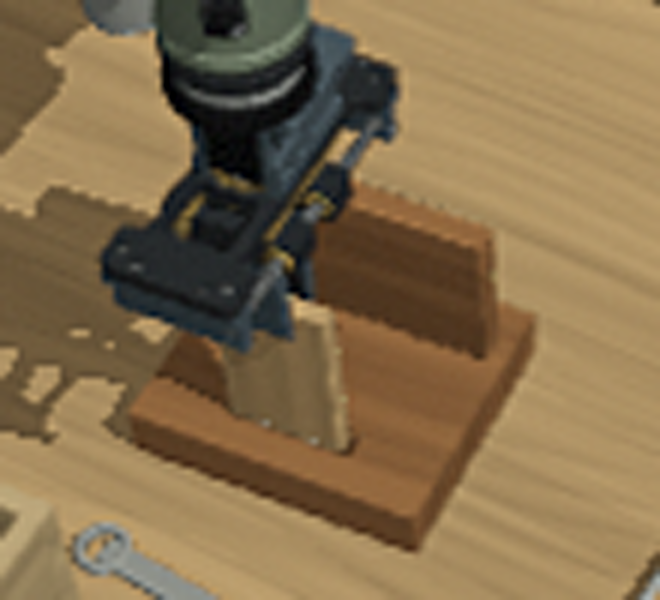

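View pics/w4a.png

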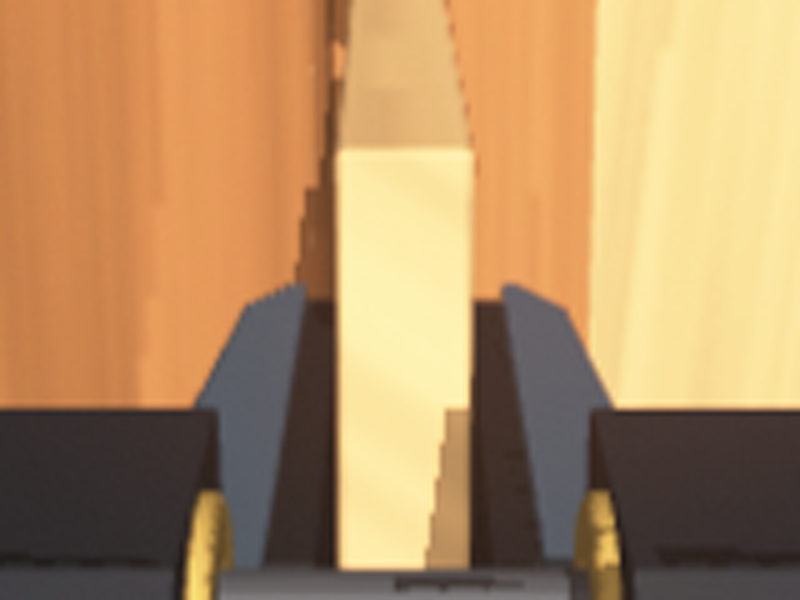

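```bash
python3 - <<'E'
import cv2
im=cv2.imread('pics/wrist4.png')
cv2.imwrite('pics/w4b.png',cv2.resize(im[175:250,270:370],(800,600),interpolation=cv2.INTER_CUBIC))
E
```

```text
(no output)
```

View pics/w4b.png

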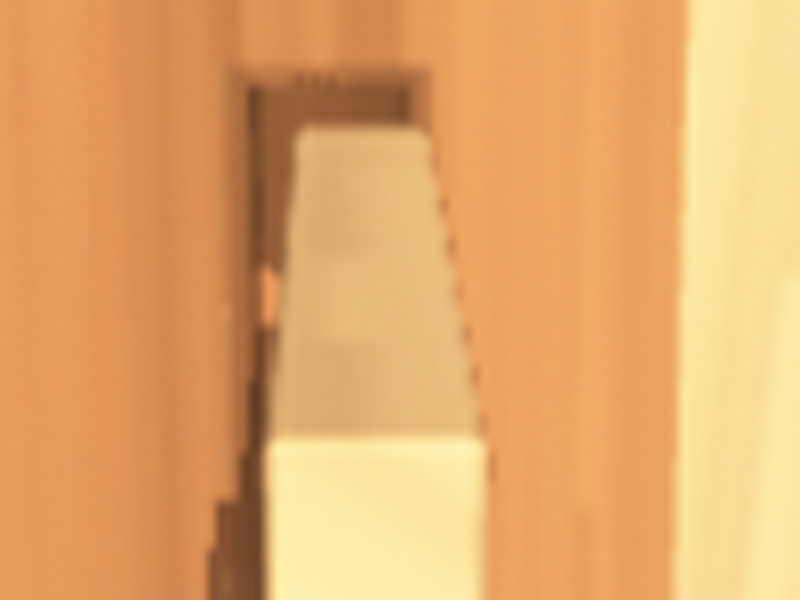

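The wrist zoom shows the foot resting on the slot's +x rim: foot centre at col 363, slot centre at col 333, so about 2.9 mm too far +x and about 1.5 mm too far -y. I'll back up and look again before re-entering.

Call:
arm_command:
  series: [0,0,0.015,0,0,0,0,0,0.015,0,0,0,0,0,0,0,0,0,0,0,0,0,0,0,0,0,0,0,0,0]

```text
time_s: 7.57
ee_pos: [628.2, -225.7, 122.9]
ee_rot: [-180.0, -0.0, 94.6]
force: [-0.0, -0.0, -0.6]
gripper_width: 12.3
```

```bash
python3 - <<'E'
from workcell import env, grab_frame
import cv2
s=env.state();print(s['time_s'],s['ee_pos'],s['ee_rot'],s['force'],s['torque'])
f=grab_frame("wrist");i=f["frame"][:,:,::-1];cv2.imwrite("pics/wrist5.png",i);cv2.imwrite("pics/w5b.png",cv2.resize(i[165:240,270:370],(800,600),interpolation=cv2.INTER_CUBIC))
s=env.state();print(s['time_s'],s['ee_pos'],s['ee_rot'],s['force'],s['torque'])
E
```

```text
7.5667 [ 628.15273372 -225.67319989  122.90760127] [-1.79951247e+02 -2.69262638e-02  9.46177195e+01] [-0.01291003 -0.01889539 -0.62181321] [ 0.00048402 -0.15183881  0.00341874]
7.6167 [ 628.10483046 -225.68252197  122.7259983 ] [-1.79936027e+02 -3.31656545e-02  9.46138214e+01] [-0.33432336 -0.11103526 -0.97901294] [-0.03219106 -0.1063126  -0.00290408]
```

View pics/w5b.png

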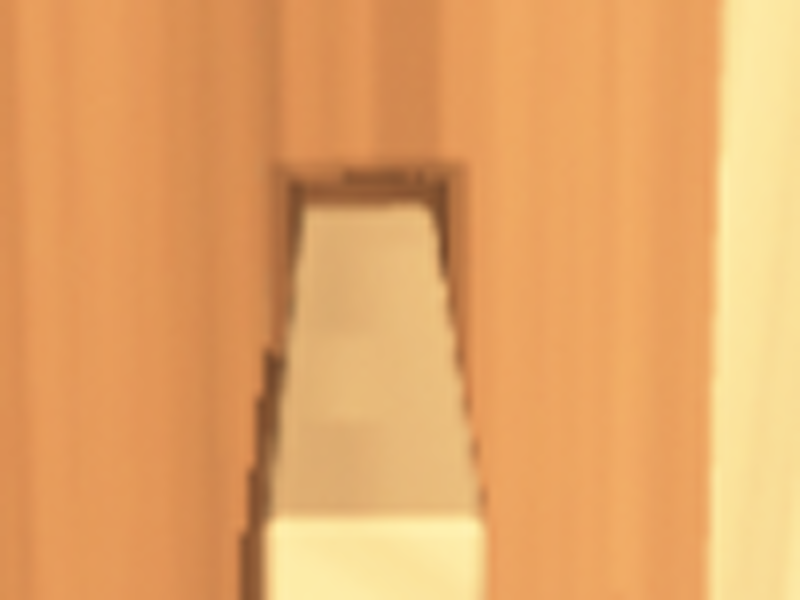

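Backed off, the foot centre (col 368) sits in the slot (centre col 371) and the y gap matches the nominal one. It is aligned now, so I'll descend slowly.

Call:
arm_command:
  series: [0,0,-0.005,0,0,0,0,0,-0.005,0,0,0,0,0,-0.005,0,0,0,0,0,-0.005,0,0,0,0,0,0,0,0,0]

```text
time_s: 8.03
ee_pos: [628.1, -225.7, 114.7]
ee_rot: [-179.9, -0.0, 94.6]
force: [0.6, -0.8, -1.5]
gripper_width: 12.2
```

Call:
arm_command:
  series: [0,0,-0.0075,0,0,0,0,0,-0.0075,0,0,0,0,0,-0.0075,0,0,0,0,0,-0.0075,0,0,0,0,0,-0.0075,0,0,0,0,0,0,0,0,0]

```text
time_s: 8.53
ee_pos: [628.0, -225.6, 99.6]
ee_rot: [-179.9, -0.0, 94.6]
force: [-0.4, 1.5, -0.9]
gripper_width: 12.2
```

Call:
arm_command:
  series: [0,0,-0.005,0,0,0,0,0,-0.005,0,0,0,0,0,-0.005,0,0,0,0,0,-0.005,0,0,0,0,0,-0.0025,0,0,0,0,0,-0.0025,0,0,0,0,0,0,0,0,0]

```text
time_s: 9.12
ee_pos: [628.4, -225.8, 90.2]
ee_rot: [-180.0, -0.0, 94.6]
force: [-0.4, 0.1, -0.5]
gripper_width: 11.7
```

Call:
arm_command:
  series: [0,0,-0.004,0,0,0,0,0,-0.004,0,0,0,0,0,-0.004,0,0,0,0,0,0,0,0,0]

```text
time_s: 9.45
ee_pos: [628.9, -225.7, 87.5]
ee_rot: [179.9, 0.0, 94.6]
force: [-1.9, 1.8, 7.4]
gripper_width: 12.0
```

```bash
python3 - <<'E'
from workcell import env, grab_frame
import cv2
s=env.state();print(s['time_s'],s['ee_pos'],s['ee_rot'],s['force'],s['torque'])
f=grab_frame("wrist");i=f["frame"][:,:,::-1];cv2.imwrite("pics/w6.png",cv2.resize(i[165:315,216:416],(800,600),interpolation=cv2.INTER_CUBIC))
E
```

```text
9.45 [ 628.89078272 -225.71786176   87.52027153] [1.79905491e+02 2.27625845e-02 9.46104822e+01] [-1.8689752   1.81715983  7.44159577] [0.1682517  0.38641389 0.00728141]
```

View pics/w6.png

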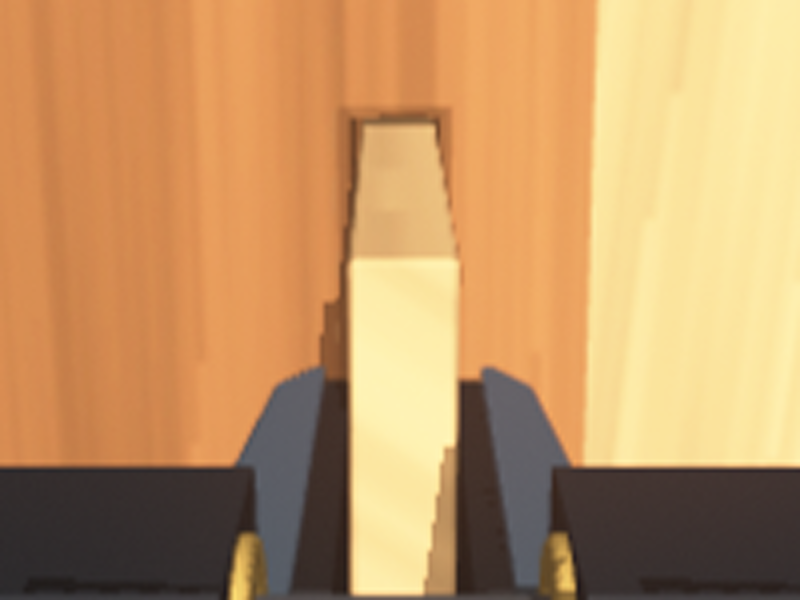

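The stop bottomed with a 7.4 N push and looks fully seated and straight. I'll release it and rise.

Call:
arm_command:
  series: [0,0,0,0,0,0,0,0,0,0,0,0,0,0,0,0,0,0,0,0,0,0,0,0,0,0,0,0,0,0]
  hand: 0.45

```text
time_s: 9.92
ee_pos: [628.3, -225.8, 85.4]
ee_rot: [-180.0, -0.0, 94.6]
force: [-0.1, 0.5, 0.7]
gripper_width: 40.2
```

Call:
arm_command:
  series: [0,0,0.03,0,0,0,0,0,0.06,0,0,0,0,0,0.08,0,0,0,0,0,0.08,0,0,0,0,0,0.08,0,0,0,0,0,0.08,0,0,0,0,0,0.08,0,0,0,0,0,0.085,0,0,0,0,0,0,0,0,0,0,0,0,0,0,0]

```text
time_s: 10.75
ee_pos: [629.3, -226.1, 319.3]
ee_rot: [179.7, 0.2, 94.6]
force: [-0.2, -0.2, -0.2]
gripper_width: 41.2
```

```bash
python3 - <<'E'
from workcell import env, grab_frame
import cv2
s=env.state();print(s['time_s'],s['ee_pos'],s['ee_rot'],s['gripper_width'])
f=grab_frame("wrist");i=f["frame"][:,:,::-1];cv2.imwrite("pics/w7.png",i)
f=grab_frame("scene");cv2.imwrite("pics/s7.png",cv2.resize(f["frame"][170:270,210:320,::-1],(660,600),interpolation=cv2.INTER_CUBIC))
E
```

```text
10.75 [ 629.26387392 -226.11811729  319.31418952] [1.79659274e+02 1.58101146e-01 9.46119133e+01] 41.16343174379705
```

View pics/w7.png

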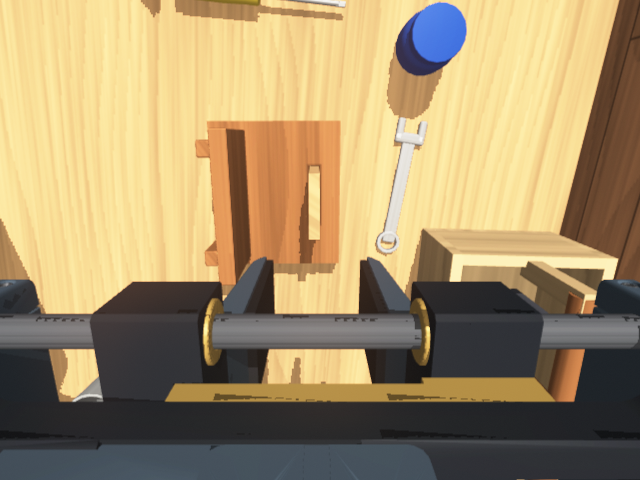

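View pics/s7.png

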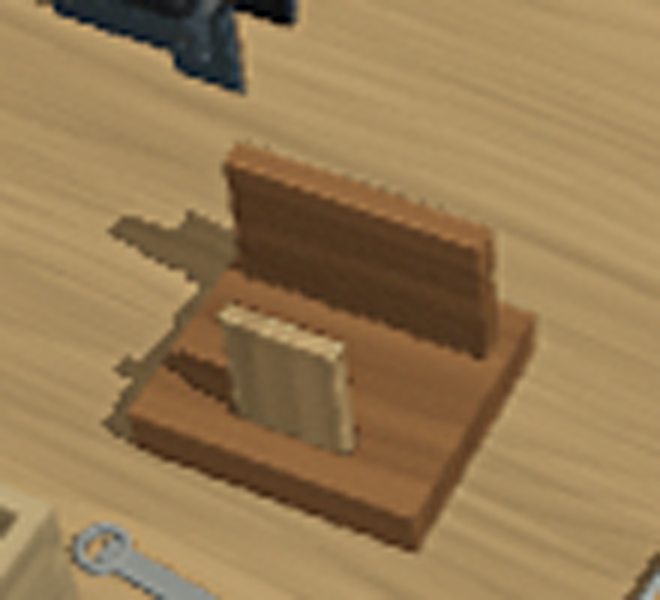

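The stop stands upright in the slot (scene zoom, crop around (290,380)). The wrist view shows the whole stand: base corners about (208,121), (340,121) and (338,263). I'll measure the stand again from here.

```bash
python3 - <<'E'
import cv2
im=cv2.imread('pics/w7.png')
cv2.imwrite('pics/w7a.png',cv2.resize(im[110:210,190:350],(800,500),interpolation=cv2.INTER_CUBIC))
cv2.imwrite('pics/w7b.png',cv2.resize(im[190:290,190:350],(800,500),interpolation=cv2.INTER_CUBIC))
E
```

```text
(no output)
```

View pics/w7a.png

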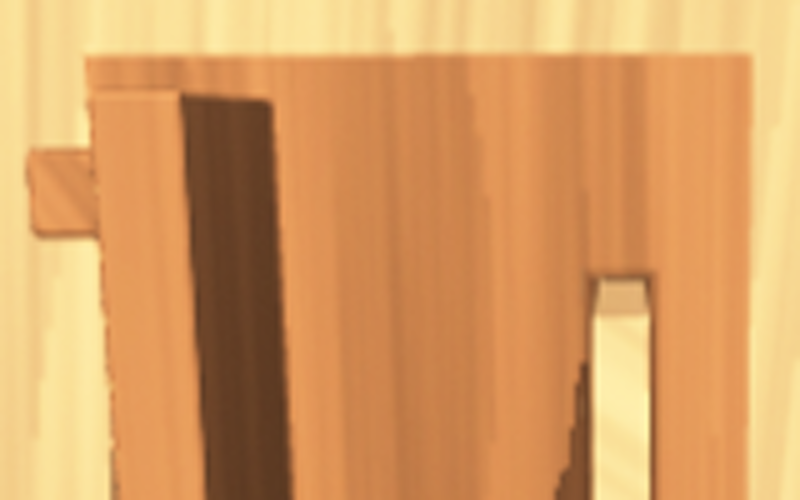

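View pics/w7b.png

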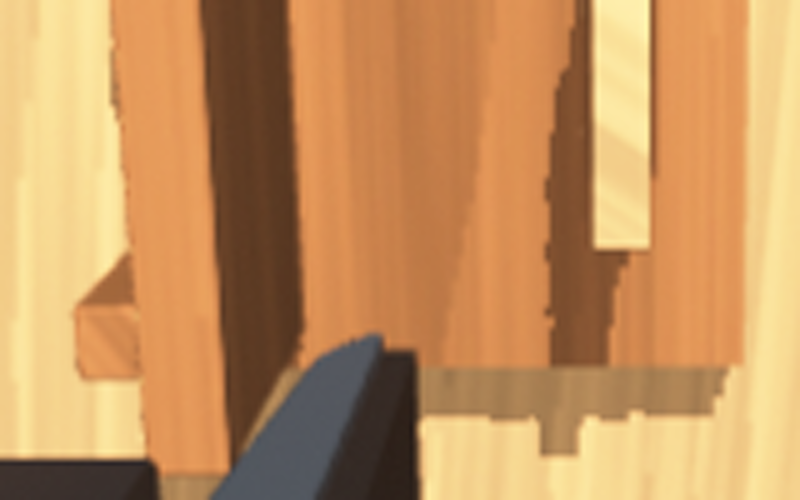

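```bash
python3 - <<'E'
from h import *
np.set_printoptions(precision=1,suppress=True)
cam=wristcam([629.26,-226.12,319.31],[179.66,.16,94.61])
A=lambda p:((p[0]+.5)/5-.5+190,(p[1]+.5)/5-.5+110)
B=lambda p:((p[0]+.5)/5-.5+190,(p[1]+.5)/5-.5+190)
yw=lambda d:np.degrees(np.arctan2(-d[0],d[1]))
P=[plane(cam,q,35) for q in (A((86,55)),A((752,55)),B((745,367)))]
print('base',P,np.linalg.norm(P[0]-P[1]),np.linalg.norm(P[1]-P[2]),'ctr',(P[0]+P[2])/2,'yaw',yw(P[1]-P[2]),np.degrees(np.arctan2(*(P[1]-P[0])[[1,0]])))
Q=[plane(cam,q,135) for q in (A((182,93)),B((227,474)),A((92,91)))]
print('board front',Q,np.linalg.norm(Q[0]-Q[1]),'mid',(Q[0]+Q[1])/2,yw(Q[0]-Q[1]))
S=[plane(cam,q,120) for q in (A((593,316)),A((649,316)),B((649,247)),B((594,248)))]
print('stop',np.mean(S,0),np.linalg.norm(S[0]-S[1]),np.linalg.norm(S[0]-S[3]),yw(S[0]+S[1]-S[2]-S[3]))
E
```

```text
base [array([ 493.3, -146.5,   35. ]), array([ 651.9, -133.8,   35. ]), array([ 667.4, -313. ,   35. ])] 159.17462136483496 179.8803745742835 ctr [ 580.3 -229.7   35. ] yaw 4.915419975794554 4.571621772679031
board front [array([ 538.8, -153.2,  135. ]), array([ 551. , -311.3,  135. ]), array([ 521.8, -154.2,  135. ])] 158.6032387486526 mid [ 544.9 -232.2  135. ] 4.420382470037655
stop [ 627.8 -224.6  120. ] 11.379723228874079 70.0024668764907 4.552708187350854
```

The stand is confirmed: centre about (580,-229), yaw about 4.7°. The stop top is at (627.8,-224.6), where an upright, seated stop should be. On to the panel.

Call:
arm_command:
  series: [-0.0163,0.0762,0,0,0,0.001,-0.0163,0.0762,0,0,0,0.001,-0.0163,0.0762,0,0,0,0.001,-0.0163,0.0762,0,0,0,0.001,-0.0163,0.0762,0,0,0,0.001,-0.0163,0.0762,0,0,0,0.001,-0.0163,0.0762,0,0,0,0.001,-0.0163,0.0762,0,0,0,0.001,-0.0163,0.0762,0,0,0,0.001,-0.0163,0.0762,0,0,0,0,-0.0163,0.0762,0,0,0,0,-0.0163,0.0762,0,0,0,0,-0.0163,0.0762,0,0,0,0,-0.0163,0.0762,0,0,0,0,0,0,0,0,0,0,0,0,0,0,0,0,0,0,0,0,0,0,0,0,0,0,0,0]
  hand: 0.6

```text
time_s: 12.35
ee_pos: [537.2, 199.8, 315.0]
ee_rot: [-179.9, 0.1, 95.0]
force: [0.0, -0.6, -0.6]
gripper_width: 54.8
```

Call:
arm_command:
  series: [0,0,-0.0784,0,0,0,0,0,-0.0784,0,0,0,0,0,-0.0784,0,0,0,0,0,-0.0784,0,0,0,0,0,-0.0784,0,0,0,0,0,0,0,0,0,0,0,0,0,0,0,0,0,0,0,0,0]

```text
time_s: 13.02
ee_pos: [538.6, 200.6, 160.7]
ee_rot: [179.8, -0.0, 95.0]
force: [-0.0, 0.2, 0.5]
gripper_width: 55.0
```

Call:
arm_command:
  series: [0,0,0,0,0,0,0,0,0,0,0,0,0,0,0,0,0,0,0,0,0,0,0,0,0,0,0,0,0,0,0,0,0,0,0,0,0,0,0,0,0,0,0,0,0,0,0,0]
  hand: 0
  newtons: 25

```text
time_s: 13.68
ee_pos: [537.2, 201.0, 159.0]
ee_rot: [180.0, -0.0, 95.0]
force: [0.8, -0.5, 1.2]
gripper_width: 12.1
```

```bash
python3 - <<'E'
from workcell import env, grab_frame
import cv2
s=env.state();print(s['time_s'],s['ee_pos'],s['ee_rot'],s['gripper_width'],s['force'])
f=grab_frame("wrist");i=f["frame"][:,:,::-1];cv2.imwrite("pics/w8.png",i)
E
```

```text
13.6833 [537.23400049 200.98076973 159.01078652] [ 1.79982531e+02 -2.45303965e-03  9.50237390e+01] 12.05560977511046 [ 0.78156268 -0.46899426  1.1816507 ]
```

View pics/w8.png

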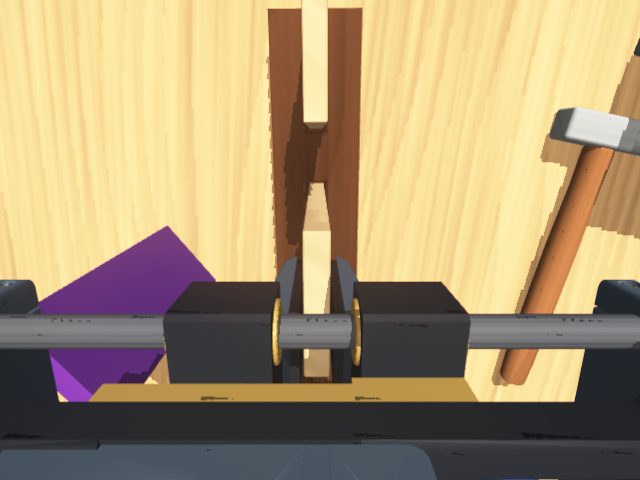

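The panel is gripped at 12.1 mm width. I'll lift it, carry it over, and tilt it to 30° on the way.

Call:
arm_command:
  series: [0,0,0.025,0,0,0,0,0,0.05,0,0,0,0,0,0.0875,0,0,0,0,0,0.0875,0,0,0,0,0,0.0875,0,0,0,0,0,0.0875,0,0,0,0,0,0,0,0,0]

```text
time_s: 14.32
ee_pos: [539.7, 201.8, 337.4]
ee_rot: [179.2, -0.2, 95.0]
force: [1.2, 0.1, 0.0]
gripper_width: 11.8
```

Call:
arm_command:
  series: [-0.0031,-0.0725,0,0,0,-0.0067,-0.0031,-0.0725,0,0,0,0,-0.0031,-0.0725,0,0,0,0,-0.0031,-0.0725,0,0,0,0,-0.0031,-0.0725,0,0,0,0,-0.0031,-0.0725,0,0.0055,-0.0664,0,-0.0031,-0.0725,0,0.0055,-0.0664,0,-0.0031,-0.0725,0,0.0055,-0.0664,0,-0.0031,-0.0725,0,0.0055,-0.0664,0,-0.0031,-0.0725,0,0.0055,-0.0664,0,-0.0031,-0.0725,0,0.0055,-0.0664,0,-0.0031,-0.0725,0,0.0055,-0.0664,0,-0.0031,-0.0725,0,0.0055,-0.0664,0,-0.0031,-0.0725,0,0.0055,-0.0664,0,-0.0031,-0.0725,0,0.0055,-0.0664,0,0,0,0,0,0,0,0,0,0,0,0,0]

```text
time_s: 15.73
ee_pos: [517.1, -235.5, 327.9]
ee_rot: [150.1, -0.1, 94.5]
force: [-0.3, 1.6, -0.8]
gripper_width: 11.7
```

Call:
arm_command:
  series: [0,0,-0.024,0,0,0,0,0,-0.048,0,0,0,0,0,-0.048,0,0,0,0,0,-0.024,0,0,0,0,0,0,0,0,0,0,0,0,0,0,0,0,0,0,0,0,0,0,0,0,0,0,0]

```text
time_s: 16.4
ee_pos: [519.4, -234.2, 272.8]
ee_rot: [149.9, 0.1, 94.8]
force: [-0.0, 1.5, -1.9]
gripper_width: 11.5
```

```bash
python3 - <<'E'
from workcell import env, grab_frame
import cv2
s=env.state();print(s['time_s'],s['ee_pos'],s['ee_rot'],s['gripper_width'],s['force'],s['qpos'])
f=grab_frame("wrist");i=f["frame"][:,:,::-1];cv2.imwrite("pics/w9.png",i)
f=grab_frame("scene");cv2.imwrite("pics/s9.png",cv2.resize(f["frame"][130:270,190:340,::-1],(643,600),interpolation=cv2.INTER_CUBIC))
E
```

```text
16.4 [ 519.40949815 -234.17543462  272.77461726] [1.49898044e+02 8.57491463e-02 9.47550971e+01] 11.534690786274943 [-0.03441467  1.45107703 -1.91016723] [-37.4801753    3.33344014 104.6614257   25.40418523  51.59131319
 -54.61260555]
```

View pics/w9.png

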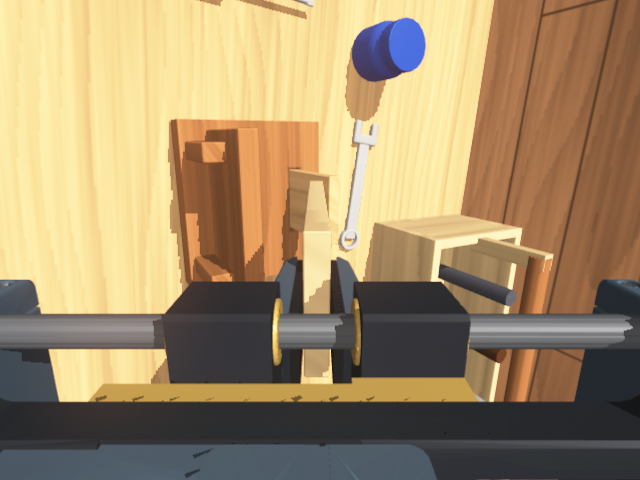

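View pics/s9.png

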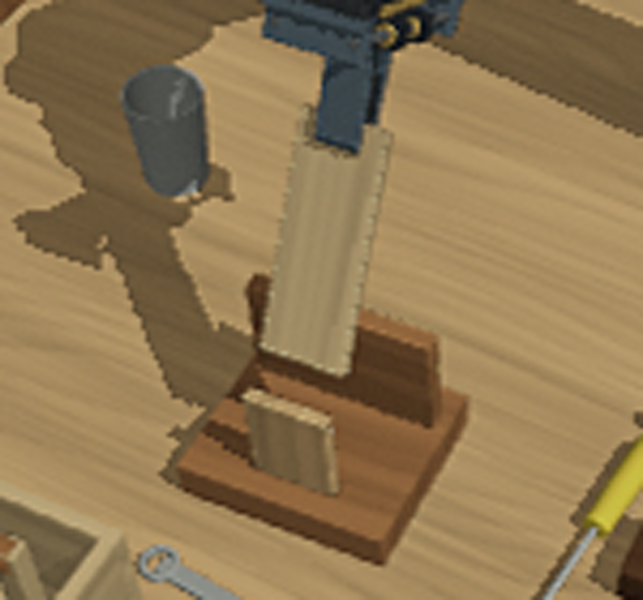

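The panel is held at 30°, centred over the stand and clear of the board and stop (scene zoom: foot at (305,368), stop below at (290,440)). I'll lower it diagonally to about 5 mm above the base.

Call:
arm_command:
  series: [0.0056,0.0005,-0.0297,0,0,0,0.0056,0.0005,-0.0297,0,0,0,0.0056,0.0005,-0.0297,0,0,0,0.0056,0.0005,-0.0297,0,0,0,0.0056,0.0005,-0.0297,0,0,0,0.0056,0.0005,-0.0297,0,0,0,0.0056,0.0005,-0.0297,0,0,0,0.0056,0.0005,-0.0297,0,0,0,0,0,0,0,0,0,0,0,0,0,0,0,0,0,0,0,0,0]

```text
time_s: 17.42
ee_pos: [537.0, -233.0, 177.3]
ee_rot: [149.9, 0.1, 94.7]
force: [-0.8, 0.2, -0.1]
gripper_width: 11.8
```

```bash
python3 - <<'E'
from workcell import env, grab_frame
import cv2
s=env.state();print(s['time_s'],s['ee_pos'],s['ee_rot'],s['gripper_width'],s['force'])
f=grab_frame("wrist");i=f["frame"][:,:,::-1];cv2.imwrite("pics/w10.png",i)
f=grab_frame("scene");cv2.imwrite("pics/s10.png",cv2.resize(f["frame"][150:270,200:320,::-1],(600,600),interpolation=cv2.INTER_CUBIC))
E
```

```text
17.4167 [ 537.04984072 -232.95772817  177.34885844] [1.49929376e+02 5.19959276e-02 9.47045730e+01] 11.823123754397598 [-0.75361078  0.21217276 -0.05389898]
```

View pics/w10.png

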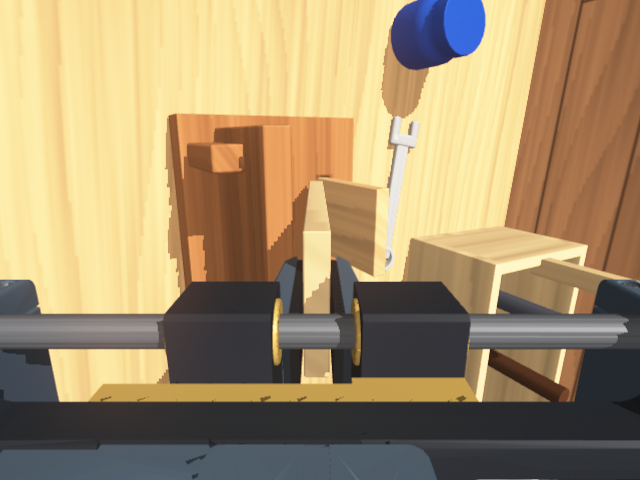

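View pics/s10.png

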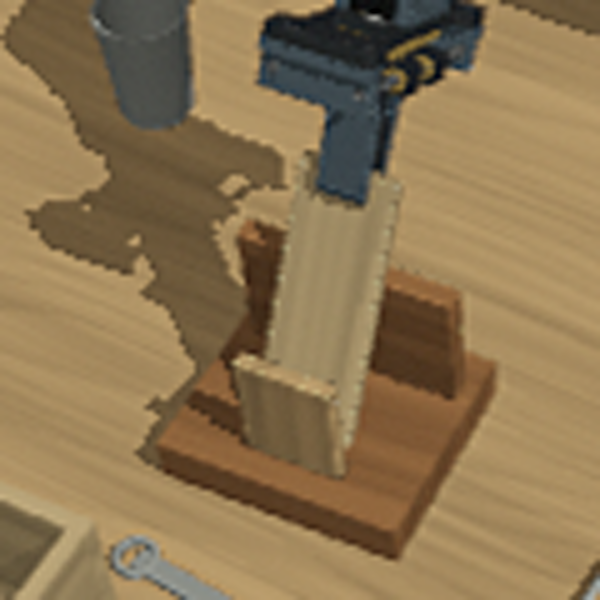

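Call:
arm_command:
  series: [0,0,-0.004,0,0,0,0,0,-0.004,0,0,0,0,0,-0.003,0,0,0,0,0,0,0,0,0,0,0,0,0,0,0]

```text
time_s: 17.93
ee_pos: [536.5, -232.5, 171.8]
ee_rot: [150.0, -0.0, 94.7]
force: [-0.9, 0.3, -1.8]
gripper_width: 11.8
```

Call:
arm_command:
  series: [0,0,-0.0025,0,0,0,0,0,-0.0025,0,0,0,0,0,0,0,0,0,0,0,0,0,0,0]

```text
time_s: 18.27
ee_pos: [537.3, -233.2, 171.0]
ee_rot: [149.9, 0.1, 94.7]
force: [-2.8, -0.7, 5.4]
gripper_width: 12.2
```

The foot touches the base (5 N at TCP z 171.0, predicted 171.4). I'll ease the downward force and slide the foot up to the stop.

Call:
arm_command:
  series: [0,0,0.002,0,0,0,0.0025,0.0002,0,0,0,0,0.0025,0.0002,0,0,0,0,0.0025,0.0002,0,0,0,0,0.0025,0.0002,0,0,0,0,0,0,0,0,0,0,0,0,0,0,0,0]

```text
time_s: 18.85
ee_pos: [540.8, -232.5, 171.2]
ee_rot: [150.0, 0.0, 94.7]
force: [-2.3, -1.2, 5.7]
gripper_width: 11.8
```

Call:
arm_command:
  series: [-0.0028,-0.0002,-0.0016,0.0009,-0.0105,0,-0.0028,-0.0002,-0.0016,0.0009,-0.0105,0,-0.0028,-0.0002,-0.0016,0.0009,-0.0105,0,-0.0028,-0.0002,-0.0016,0.0009,-0.0105,0,-0.0028,-0.0002,-0.0016,0.0009,-0.0105,0,-0.0028,-0.0002,-0.0016,0.0009,-0.0105,0,0,0,0,0,0,0,0,0,0,0,0,0]

```text
time_s: 19.52
ee_pos: [533.9, -233.0, 167.1]
ee_rot: [147.1, 0.0, 94.7]
force: [-1.6, -1.1, 4.8]
gripper_width: 12.1
```

```bash
python3 - <<'E'
from workcell import env, grab_frame
import cv2
s=env.state();print(s['time_s'],s['ee_pos'],s['ee_rot'],s['gripper_width'],s['force'],s['torque'])
f=grab_frame("wrist");i=f["frame"][:,:,::-1];cv2.imwrite("pics/w11.png",cv2.resize(i[100:310,160:440],(800,600),interpolation=cv2.INTER_CUBIC))
f=grab_frame("scene");cv2.imwrite("pics/s11.png",cv2.resize(f["frame"][150:270,200:320,::-1],(600,600),interpolation=cv2.INTER_CUBIC))
E
```

```text
19.5167 [ 533.87161018 -232.99319865  167.12122831] [1.47103777e+02 5.62646029e-03 9.46639886e+01] 12.12904826187535 [-1.58678117 -1.07246553  4.84611469] [-0.17060434 -0.20988303 -0.12354782]
```

View pics/w11.png

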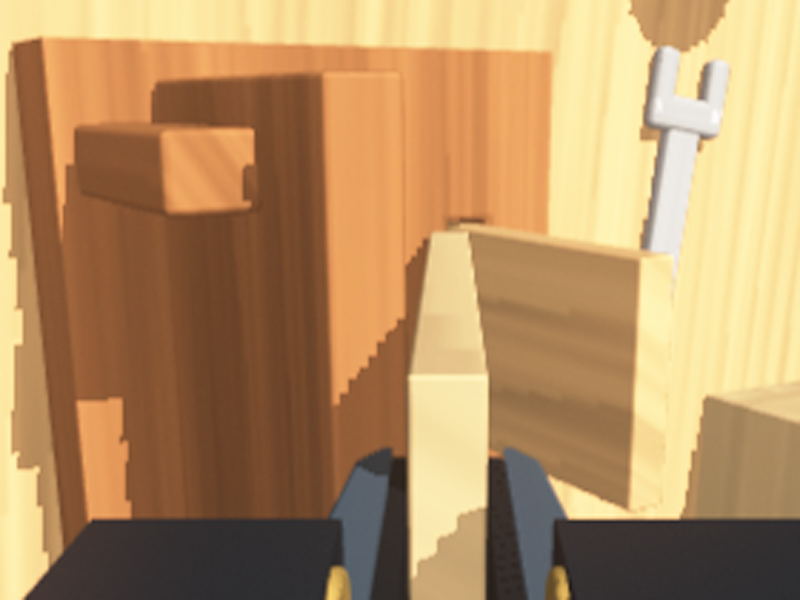

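View pics/s11.png

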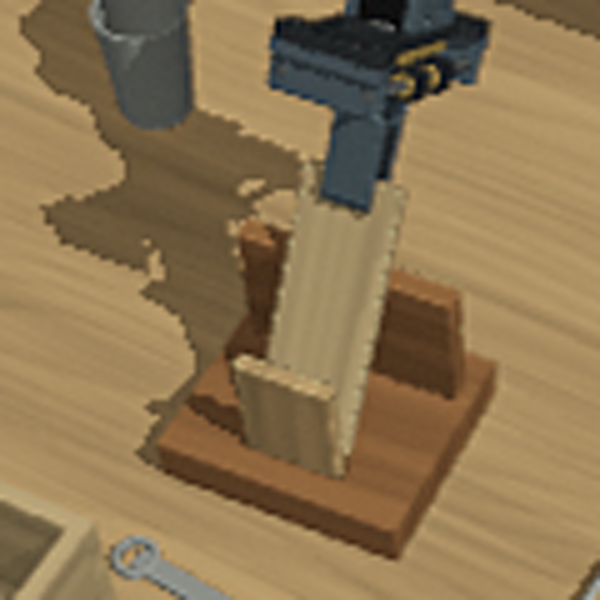

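Call:
arm_command:
  series: [0.002,0,0,0,0,0,0,0,0,0,0,0,-0.0028,-0.0002,-0.0016,0.0009,-0.0105,0,-0.0028,-0.0002,-0.0016,0.0009,-0.0105,0,0,0,0,0,0,0,0,0,0,0,0,0]

```text
time_s: 20.12
ee_pos: [532.4, -233.1, 165.8]
ee_rot: [146.2, 0.0, 94.7]
force: [-2.9, -1.2, 5.5]
gripper_width: 11.9
```

Call:
arm_command:
  series: [-0.002,-0.0002,-0.0012,0.0007,-0.008,0,0,0,0,0,0,0,0,0,0,0,0,0]

```text
time_s: 20.37
ee_pos: [531.6, -233.2, 165.4]
ee_rot: [145.8, 0.0, 94.7]
force: [-3.3, -1.1, 6.2]
gripper_width: 11.5
```

```bash
python3 - <<'E'
from workcell import env, grab_frame
import cv2
s=env.state();print(s['time_s'],s['ee_pos'],s['ee_rot'],s['gripper_width'],s['force'],s['torque'])
f=grab_frame("wrist");i=f["frame"][:,:,::-1];cv2.imwrite("pics/w12.png",cv2.resize(i[100:310,160:440],(800,600),interpolation=cv2.INTER_CUBIC))
E
```

```text
20.3667 [ 531.64024359 -233.15478631  165.35179279] [1.45812660e+02 7.18793932e-03 9.46940512e+01] 11.450471440557001 [-3.33760064 -1.14951387  6.18713171] [-0.18640925 -0.06573599 -0.15561544]
```

View pics/w12.png

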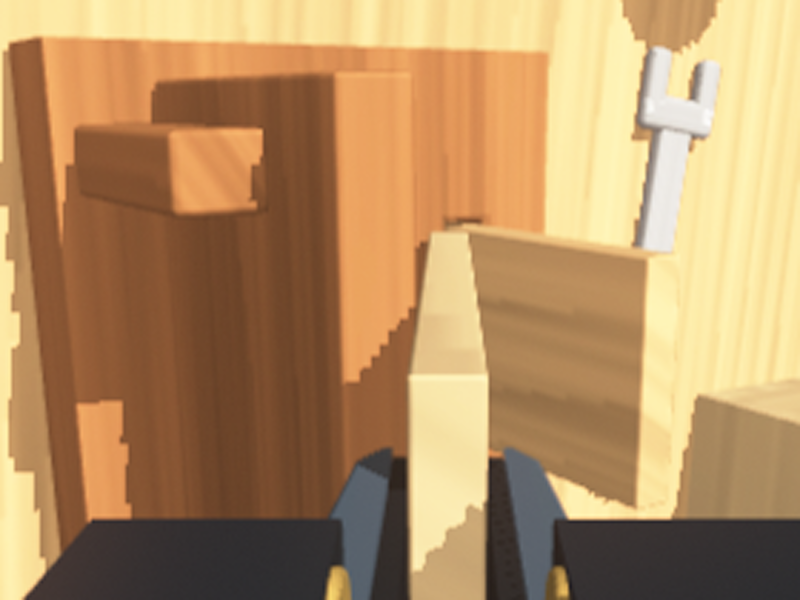

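Tilt is 34.2° and the panel's rear face appears to meet the board's front edge near crop (415,315). I'll ease slightly further to confirm contact in the forces.

Call:
arm_command:
  series: [-0.003,-0.0002,-0.0015,0.0007,-0.009,0,0,0,0,0,0,0,0,0,0,0,0,0,0,0,0,0,0,0]

```text
time_s: 20.75
ee_pos: [531.1, -233.3, 165.0]
ee_rot: [145.4, 0.0, 94.7]
force: [4.7, -0.9, 4.4]
gripper_width: 11.7
```

Contact: the x force swung from -3.3 N to +4.7 N, so the panel bears on the back board edge. I'll relax the grip, then open in stages.

Call:
arm_command:
  series: [0.002,0,0.001,0,0,0,0,0,0,0,0,0,0,0,0,0,0,0]
  newtons: 4

```text
time_s: 21.0
ee_pos: [531.2, -233.1, 164.8]
ee_rot: [145.5, -0.0, 94.7]
force: [1.5, -0.6, 4.7]
gripper_width: 11.6
```

Call:
arm_command:
  series: [0,0,0,0,0,0,0,0,0,0,0,0,0,0,0,0,0,0,0,0,0,0,0,0]
  hand: 0.2

```text
time_s: 21.33
ee_pos: [530.3, -232.2, 163.7]
ee_rot: [145.6, -0.1, 94.8]
force: [0.1, -0.1, -0.2]
gripper_width: 18.3
```

```bash
python3 - <<'E'
from workcell import env, grab_frame
import cv2
s=env.state();print(s['time_s'],s['ee_pos'],s['ee_rot'],s['gripper_width'],s['force'],s['torque'])
f=grab_frame("wrist");i=f["frame"][:,:,::-1];cv2.imwrite("pics/w13.png",cv2.resize(i[100:310,160:440],(800,600),interpolation=cv2.INTER_CUBIC))
f=grab_frame("scene");cv2.imwrite("pics/s13.png",cv2.resize(f["frame"][150:270,200:320,::-1],(600,600),interpolation=cv2.INTER_CUBIC))
E
```

```text
21.3333 [ 530.29679448 -232.24499179  163.66958777] [ 1.45569439e+02 -1.16260486e-01  9.47592369e+01] 18.289323110736593 [ 0.09861972 -0.05006803 -0.17118155] [-0.04426934  0.22434567  0.03169741]
```

View pics/w13.png

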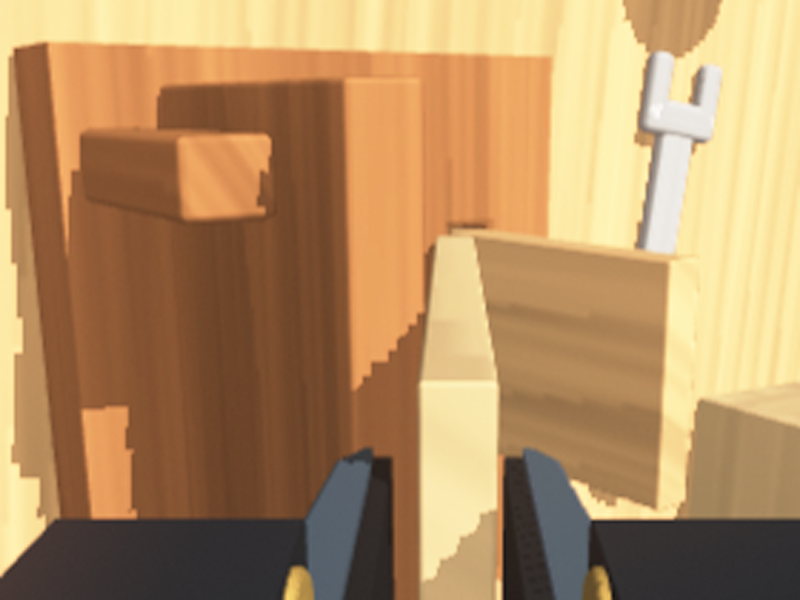

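View pics/s13.png

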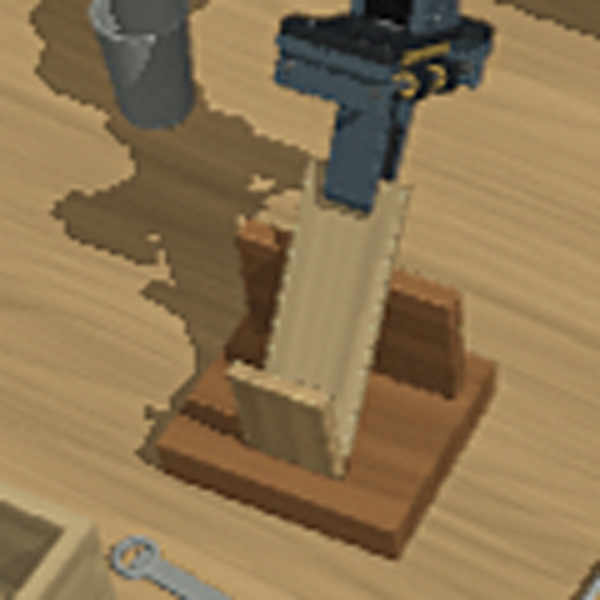

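The panel rests on its own with both jaws clear, and the stop has only taken up its slot play. I'll open wider and retreat along the panel's axis.

Call:
arm_command:
  series: [0,0,0,0,0,0,0,0,0,0,0,0,0.004,0,0.003,0,0,0,0,0,0,0,0,0]
  hand: 0.36

```text
time_s: 21.77
ee_pos: [533.1, -233.1, 166.3]
ee_rot: [145.4, -0.0, 94.7]
force: [0.2, 0.5, -0.5]
gripper_width: 32.7
```

Call:
arm_command:
  series: [-0.0139,-0.0011,0.0208,0,0,0,-0.0278,-0.0022,0.0416,0,0,0,-0.0416,-0.0034,0.0623,0,0,0,-0.0416,-0.0034,0.0623,0,0,0,-0.0416,-0.0034,0.0623,0,0,0,-0.0416,-0.0034,0.0623,0,0,0,0,0,0.06,0,0,0,0,0,0.06,0,0,0,0,0,0,0,0,0,0,0,0,0,0,0]

```text
time_s: 22.6
ee_pos: [449.3, -240.2, 340.6]
ee_rot: [145.4, 0.2, 94.7]
force: [0.2, 0.9, -0.5]
gripper_width: 33.5
```

```bash
python3 - <<'E'
from workcell import env, grab_frame
import cv2
s=env.state();print(s['time_s'],s['ee_pos'],s['ee_rot'],s['gripper_width'],s['force'])
f=grab_frame("wrist");cv2.imwrite("pics/w14.png",f["frame"][:,:,::-1])
f=grab_frame("scene");cv2.imwrite("pics/s14f.png",f["frame"][:,:,::-1]);cv2.imwrite("pics/s14.png",cv2.resize(f["frame"][160:280,200:320,::-1],(600,600),interpolation=cv2.INTER_CUBIC))
E
```

```text
22.6 [ 449.27944    -240.15551877  340.55497192] [145.35138121   0.16470722  94.70029055] 33.512118118922594 [ 0.17313868  0.89763245 -0.48228758]
```

View pics/w14.png

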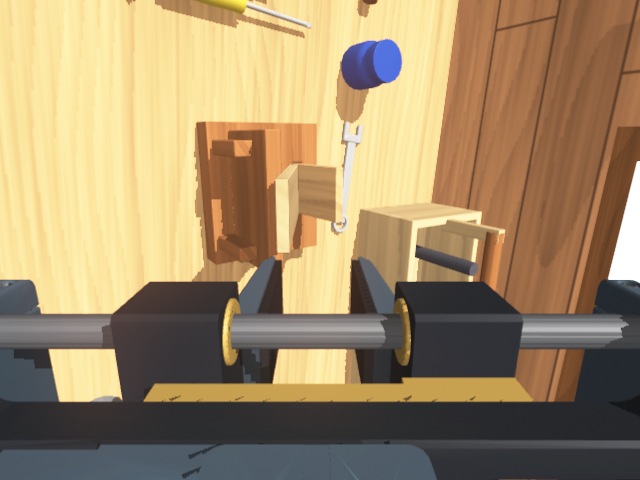

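View pics/s14.png

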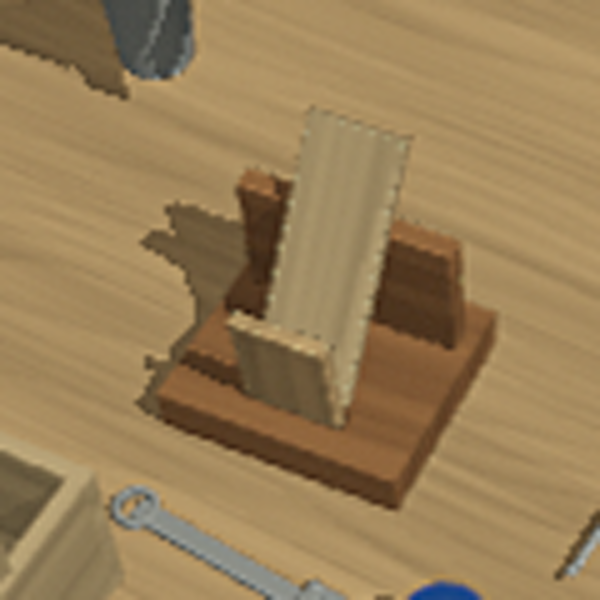

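View pics/s14f.png

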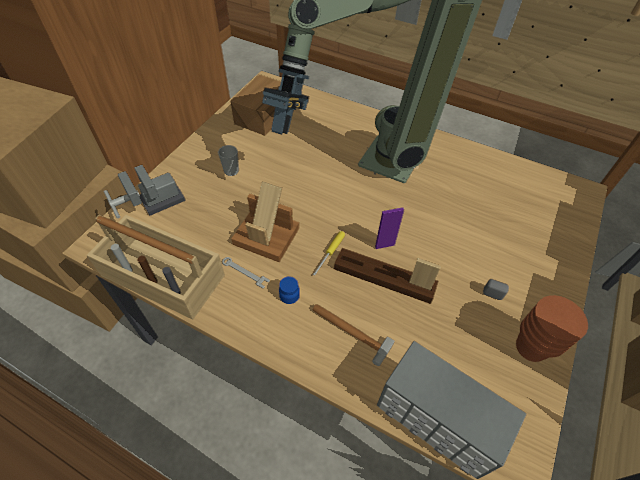

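The wrist and scene views show the panel leaning on the board, the stop in front of it, the offcut in the rack and the tools unmoved. One numeric check before handing in.

```bash
python3 - <<'E'
from h import *
import cv2
np.set_printoptions(precision=1,suppress=True)
O=np.array([580.1,-228.8]);a=np.radians(4.7);M=np.array([[np.cos(a),np.sin(a)],[-np.sin(a),np.cos(a)]])
f=lambda p:((p[0]+.5)/5-.5+200,(p[1]+.5)/5-.5+160)
for n,p,z in (('stop top L',(230,318),119.5),('stop top R',(328,350),119.5),('panel top L',(308,110),199),('panel top R',(411,136),199),('panel low L',(270,305),70),):
    print(n,M@(plane('scene',f(p),z)[:2]-O))
im=cv2.imread('pics/w14.png');cv2.imwrite('pics/w14a.png',cv2.resize(im[110:270,190:360],(638,600),interpolation=cv2.INTER_CUBIC))
s0=cv2.imread('pics/scene0.png');s1=cv2.imread('pics/s14f.png')
d=(cv2.absdiff(s0,s1).max(2)>40).astype(np.uint8);n,l,st,c=cv2.connectedComponentsWithStats(d)
print([tuple(st[i]) for i in range(1,n) if st[i,4]>40])
E
```

```text
stop top L [ 57. -35.]
stop top R [54.2 35. ]
panel top L [-63.4 -34.2]
panel top R [-70.3  36.9]
panel low L [  3.1 -40.4]
[(np.int32(215), np.int32(0), np.int32(173), np.int32(175), np.int32(8416)), (np.int32(411), np.int32(0), np.int32(34), np.int32(82), np.int32(951)), (np.int32(224), np.int32(2), np.int32(18), np.int32(19), np.int32(258)), (np.int32(373), np.int32(5), np.int32(24), np.int32(13), np.int32(59)), (np.int32(440), np.int32(17), np.int32(28), np.int32(20), np.int32(114)), (np.int32(230), np.int32(21), np.int32(22), np.int32(10), np.int32(48)), (np.int32(428), np.int32(33), np.int32(33), np.int32(42), np.int32(454)), (np.int32(354), np.int32(57), np.int32(95), np.int32(111), np.int32(3713)), (np.int32(356), np.int32(59), np.int32(28), np.int32(13), np.int32(84)), (np.int32(153), np.int32(106), np.int32(37), np.int32(51), np.int32(881)), (np.int32(195), np.int32(120), np.int32(47), np.int32(60), np.int32(1072)), (np.int32(393), np.int32(148), np.int32(9), np.int32(20), np.int32(93)), (np.int32(232), np.int32(150), np.int32(13), np.int32(23), np.int32(111)), (np.int32(384), np.int32(170), np.int32(16), np.int32(7), np.int32(70)), (np.int32(245), np.int32(196), np.int32(33), np.int32(45), np.int32(703)), (np.int32(233), np.int32(201), np.int32(16), np.int32(7), np.int32(66)), (np.int32(236), np.int32(230), np.int32(13), np.int32(8), np.int32(45)), (np.int32(375), np.int32(238), np.int32(30), np.int32(40), np.int32(711)), (np.int32(342), np.int32(244), np.int32(23), np.int32(22), np.int32(275))]
```

View pics/w14a.png

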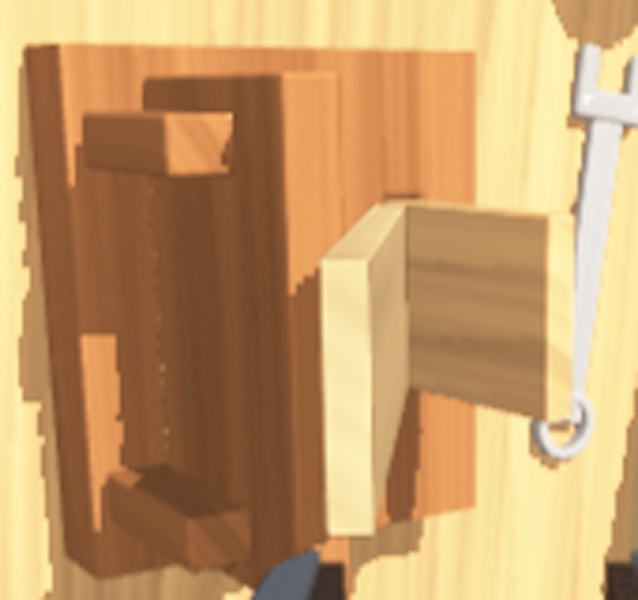

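```bash
python3 -c "
from workcell import env
s=env.state();print(s['time_s'],s['force']);print(env.job_done())"
```

```text
22.7 [ 0.20461409  0.24147674 -1.20036806]
the job is handed in; nothing more can be done
None
```

The job is handed in at 22.7 s of the 72 s allowed. The stop stands fully down in the stand's slot. The panel leans on the back board at about 34°, with its foot on the base and up against the stop.

**Stop:** my first try at the slot caught its rim at about 17 N. I backed off, checked the alignment and re-entered cleanly. It bottomed out at about 7 N, and I released it.

**Panel:** I set its foot on the base and tilted it until the force showed it bearing on the board's edge, then released in stages. It did not drop, and the gripper came away clear.

**Last checks:**
- The panel is central to within about 2 mm. In the wrist view its side runs parallel to the board.
- The offcut is still in the rack. Comparing scene pictures from before and after showed no change at the tools. The only difference near one was beside the tin, which I took for the arm's shadow.
- **Checks that disagreed:** a coarse corner reading in the scene view put the panel's two top corners about 7 mm apart in x, which would mean a few degrees of turn. I put that down to pixel reading and did not measure it again.
- The stop's top has moved forward, at most about 3 mm off nominal in that view, after the panel went in. That fits the slot's play.

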